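Set a straightedge against two stop pins

TASK

Take the straightedge by its orange grip and slide it flat over the marking-out plate to your left, under the low light bar, until its left long edge touches the red pin and the blue pin at once, with both pins well inside its length; then let go and leave it lying there. Do not lift the straightedge off the plate, do not bump the light bar, and leave the tape roll and the screw tin beside the plate alone.

Things in the scene. Friction and masses are not known exactly. Their poses are not given: they have to be found in the camera images.
- plate: Fixed grey steel marking-out plate with a scribed 50 mm grid, 260 (x) x 340 (y) mm, 8 mm thick; origin at the centre of its underside on the bench (its top is 8 mm higher). Its x points roughly to the robot's left (yaw about 90 degrees), its y roughly towards the robot, z up.
- light_bar: Low light bar fixed to the plate, same origin and axes: along y from -170 to 170 mm, x 5 to 29 mm, underside 200, top 222 mm above the bench; posts 14 mm thick (feet 28) at x 17, y -160 and 160 mm. The straightedge's grip ends up beneath it, so the gripper must lean over to the robot's right (the plate's -x), about 35 to 45 degrees from vertical.
- straightedge_grip (a point): Centre of the grip of the straightedge: loose square aluminium bar 20 (x) x 240 (y) x 20 mm, 0.26 kg, with an upright orange block on its middle, 18 (x) x 24 (y) mm, from the bar's top up to 62 mm above its underside (black foot to 23 mm). Grasp across y. This point: mid bar, 42 mm above its underside. x: across, to the left long edge (10 mm away); y: along the bar, towards the robot; z up.
- pin_red_axis (a point): Upright steel stop pin with a red cap, 14 mm in diameter, 26 mm high, held fast on the plate; this point is on its axis, 5 mm above the plate. The straightedge touches it when this axis is 17 mm from the middle line of the straightedge, on its +x side. Red is the pin nearer the robot, at y = 65 mm on the plate.
- pin_blue_axis (a point): The same pin with a blue cap, the farther one, at y = -65 mm on the plate; point on its axis, 5 mm above the plate. The pins stand 130 mm apart along the plate's y, but at different x (40 to 70 mm).
- tape_roll: Bystander: roll of black tape lying on the bench just left of the plate, 65 mm across, 19 mm high, loose; origin at the centre of its underside.
- screw_tin: Bystander: open tin of screws, 79 mm across, 56 mm high, standing on the bench just left of the plate, loose; origin at the centre of its underside.

How it is judged:
By the outcome, as a careful person would: the job done as asked, in the order asked, and still so for the second after the job is handed in, with the robot touching nothing.
It also fails if it takes over 42 s, if anything falls off the work surface, if the arm or the gripper's body presses on something with over 40 N, if the wrist force passes 120 N, or if a joint passes its speed limit or range.

ROBOT

A 7-joint arm with a two-finger parallel gripper is mounted at the origin on a cart in front of the work surface, level with it; the furniture and walls round the work are solid. World frame = base frame: x ahead of the robot, y to its left, z up, the work surface at z = 0. Lengths are in m, angles in rad, forces in N, time in s.
With the tool pointing down it reaches from about 0.35 to 0.9 m from the base axis. Payload 8.1 kg.
Tool frame: the origin (TCP) lies midway between the tips of the shut fingers; the grasp point (between the pads) lies arm.grasp_offset behind it (arm.grasp_offset is the distance from the TCP to the grasp point, in m); z points along the fingers, y is the line along which they close (so a half turn about z gives the same grasp; the last joint's range is limited). The gripper opens to 92 mm and grips with 3 to 60 N. Pads are 19 mm wide; open, the fingers measure 130 mm over their backs; the gripper's body (75 mm by 190 mm) begins 47 mm behind the grasp point.
Start: joints at [-1.363, 0.434, 0.025, 1.573, -0.012, 1.134, -0.075], TCP at [0.191, 0.595, 0.227] pointing down, gripper open.
Joint ranges: [-2.62, 2.62], [-0.44, 2.09], [-1.27, 1.32], [0.08, 2.57], [-1.32, 4.46], [0.12, 2], [-2.74, 2.74]. Speed limits (rad/s): [2.22, 2.22, 3.01, 3.01, 3.14, 3.14, 3.14].

INTERFACE

Orientations are given as a rotation vector (axis times angle).
In Python, from cell import observe, imaging, arm gives the robot as it stands.
- The arm moves only by the tool apply_moves, never from a script. Its argument "commands" is a list of rows, each a list of 5 numbers: the opening in per cent of the stroke, from 0 (shut) to 100 (fully open), then the shift along the world's x, y, z in units of 0.06 m (1.0 is 0.06 m), then the turn about the world's z in units of 0.5 rad (1.0 is 0.5 rad). A call has 1 to 12 rows; each row shifts and turns the commanded pose from where the row before left it; what a row does not reach is not made up. A row lasts 1/8 s, in which the tool goes at most 62.5 mm and 10.7 degrees, less where a joint would pass 70% of its speed; a pose out of reach is approached as far as the arm can. A call with a number of a shift or a turn outside -1 to 1 is refused whole. A call with a gripper value outside its range is refused whole. The fingers move at their own pace and stop on an object; "newtons" is the grip in N (left out, the last holds). Time passes only in rows, so rows that do not move let the fingers close. It gives the time, the measured TCP pose, the force, the opening and the grip force at its end, in the units of the state.
- observe(): the state, without advancing time (a new reading comes with each control period).
- imaging.get_image(name): name is "scene" or "top" or "wrist"; returns (picture, depth): 384x512x3 uint8, red, green, blue; 384x512 float32, m along the optical axis (not along the pixel's ray), 0 where there is no reading.
- imaging.camera_params(name): a dict with "camera_matrix" (3x3 intrinsics, pixels), "origin" and "rotation" of the camera in the world; the wrist camera has in their place "tool_from_camera" (4x4, takes a point from camera to tool coordinates, whose origin is the TCP and whose axes are the flange's). Camera axes: x right, y up, looking along -z (the intrinsics and any distortion apply to the point x, -y, -z); pixel columns grow to the right and rows downward; lengths in m; the calibration is good to about 2 mm. A picture is of the moment at which its call begins: read the wrist's pose just before it. camera_params takes no time and is no camera call.
- arm.sign_off(): hands the job in; it is judged then, once.
The state is a dict: "clock": time; "joints": joint angles; "dq": joint speeds; "joint_efforts": joint torques, N m; "position": TCP position; "ee_rot": TCP orientation; "force": force on the tool from outside, world axes, zero at the start; "ft_torque": the same for the moment, N m; "width": opening from 0.0 (shut) to 1.0 (fully open); "gripper_force": force on a finger pad.
Only numpy, scipy, OpenCV 4.12 (cv2) and the standard library are available. Lean on these libraries where they do the work, as an engineer would, in place of code of your own. Each camera call takes 0.05 s, during which the arm holds its last target. There are 200 camera calls.

## Working session

There is one attempt and no reset: what is moved stays moved. The work goes in short steps, Python scripts to look and compute and a tool call to move; the robot and the scene stay as the last step left them, time stands still between calls to the robot, and variables do not carry over. Pictures are saved under pics/ and viewed, at most 10 in all, crops included, and the job is handed in when it is done.

Besides the shell and the picture viewer there is one more tool, called after "Call:" as name(argument=value, ...) on one line, values as JSON. apply_moves: Moves the arm, as the interface text tells. Its arguments: {"type":"object","properties":{"commands":{"type":"array"},"newtons":{"type":"number"}},"required":["commands"]}

```bash
ls; mkdir -p pics
python3 - <<'E'
from cell import observe, imaging, arm
import numpy as np,cv2
s=observe();print(s);print(arm.grasp_offset,[a for a in dir(arm) if a[0]!='_'])
for n in("scene","top"):
    p,d=imaging.get_image(n);c=imaging.camera_params(n);print(n,c)
    np.savez(f"pics/{n}0.npz",p=p,d=d,K=c["camera_matrix"],o=c["origin"],R=c["rotation"])
    cv2.imwrite(f"pics/{n}0.png",p[:,:,::-1])
E
```

```text
pics
{'clock': 0.0, 'joints': array([-1.36263125,  0.43522931,  0.0249724 ,  1.57412199, -0.01160515,
        1.13396747, -0.07513753]), 'dq': array([ 0.00123932, -0.00014241,  0.00131628, -0.00010351, -0.00075824,
        0.00105082, -0.00043508]), 'joint_efforts': array([-9.75532712e-04, -6.67847729e+01,  9.84297283e-01, -3.14459002e+01,
       -6.05623866e-02,  4.30508377e-02,  1.81289406e-04]), 'position': array([0.19101244, 0.59455436, 0.22593139]), 'ee_rot': array([-4.86339644e-01, -3.10361122e+00,  2.47778787e-03]), 'force': array([-0.28531348,  0.93791843,  0.20912991]), 'ft_torque': array([ 0.00387182,  0.03113136, -0.03365416]), 'gripper_force': 0.0, 'width': 0.9985232570403303}
0.0188 ['PlanningError', 'grasp_offset', 'sign_off']
scene {'camera_matrix': array([[415.19622084,   0.        , 257.15776796],
       [  0.        , 415.19622084, 188.72484629],
       [  0.        ,   0.        ,   1.        ]]), 'origin': array([ 0.123219  , -0.41083566,  0.64904501]), 'rotation': array([ 0.77914457, -0.28287275, -0.63428879])}
top {'camera_matrix': array([[487.35829827,   0.        , 253.87987826],
       [  0.        , 487.35829827, 202.0238912 ],
       [  0.        ,   0.        ,   1.        ]]), 'origin': array([0.33732029, 0.05294277, 1.02490304]), 'rotation': array([ 0.13648359, -0.10642678, -1.58652361])}
```

View pics/scene0.png

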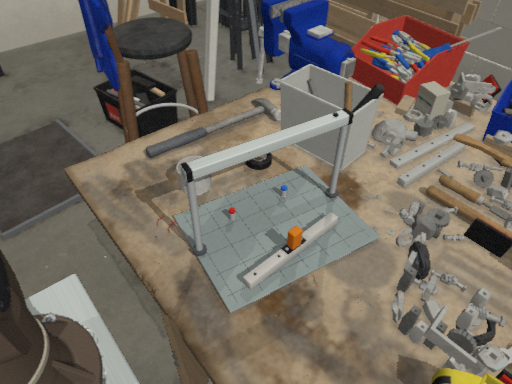

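View pics/top0.png

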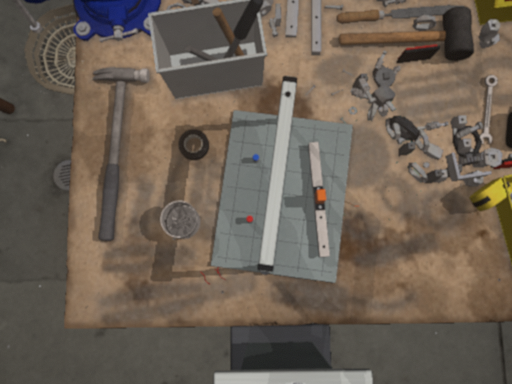

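```bash
cat > h.py <<'E'
import numpy as np,cv2
from scipy.spatial.transform import Rotation as Ro
def load(n):
    z=np.load(f"pics/{n}.npz");return z["p"],z["d"],z["K"],z["o"],Ro.from_rotvec(z["R"]).as_matrix()
def ray(u,v,K,R): return R@np.array([(u-K[0,2])/K[0,0],-(v-K[1,2])/K[1,1],-1])
def onz(u,v,K,o,R,z): # intersect plane
    r=ray(u,v,K,R);return o+r*(z-o[2])/r[2]
def cloud(d,K,o,R):
    v,u=np.mgrid[:d.shape[0],:d.shape[1]]
    P=np.stack([(u-K[0,2])/K[0,0]*d,-(v-K[1,2])/K[1,1]*d,-d],-1)
    return P@R.T+o
E
python3 - <<'E'
from h import *
np.set_printoptions(precision=4,suppress=True)
for n in("top0","scene0"):
    p,d,K,o,R=load(n);P=cloud(d,K,o,R);hsv=cv2.cvtColor(p,cv2.COLOR_RGB2HSV).astype(int)
    H,S,V=hsv[...,0],hsv[...,1],hsv[...,2]
    box=np.zeros(H.shape,bool)
    if n=="top0": box[110:285,210:355]=1
    else: box[170:300,175:380]=1
    for nm,m in(("red",((H<6)|(H>174))&(S>150)&(V>100)),("blue",(H>100)&(H<130)&(S>120)&(V>80)),("orange",(H>6)&(H<20)&(S>150)&(V>100))):
        m=m&box&(d>0);v,u=np.nonzero(m);print(n,nm,m.sum(),u.mean(),v.mean(),np.median(P[m],0),"z=.034:",onz(u.mean(),v.mean(),K,o,R,.034),P[m][:,2].max())
    # straightedge ends: heights 0.022..0.034 within the plate
    q=P[box&(d>0)];m=(q[:,2]>.022)&(q[:,2]<.034)
    print(n,"bar",m.sum());
p,d,K,o,R=load("top0")
for nm,l,z in(("plate",[(233,112),(352,123),(336,281),(212,266)],.008),("bar",[(310,142),(318.5,142),(319,256),(328,255)],.028),("lb",[(282,77),(296,78),(260,269),(273,270)],.222)):
    for u,v in l: print(nm,u,v,onz(u,v,K,o,R,z))
g=d[60:300,210:360];print((g>0).mean())
for u,v in((285,120),(275,200),(245,190),(322,240),(180,218),(194,145)):print(u,v,cloud(d,K,o,R)[v,u])
E
```

```text
top0 red 29 245.72413793103448 223.93103448275863 [0.4565 0.0812 0.0346] z=.034: [0.4466 0.088  0.034 ] 0.03869616259992814
top0 blue 29 255.41379310344828 156.9655172413793 [0.5866 0.0664 0.0344] z=.034: [0.5867 0.0656 0.034 ] 0.039201901744794876
top0 orange 102 320.6078431372549 194.8921568627451 [ 0.4973 -0.0632  0.0702] z=.034: [ 0.5036 -0.067   0.034 ] 0.07513106797040192
top0 bar 1063
scene0 red 31 229.6451612903226 210.70967741935485 [0.4542 0.0774 0.0325] z=.034: [0.45   0.0776 0.034 ] 0.03493338130797974
scene0 blue 30 283.6 187.5 [0.5836 0.0625 0.0325] z=.034: [0.5825 0.0614 0.034 ] 0.035941013201196914
scene0 orange 252 294.31349206349205 237.25396825396825 [ 0.4908 -0.0708  0.0585] z=.034: [ 0.5062 -0.0563  0.034 ] 0.0714665690431775
scene0 bar 1315
plate 233 112 [0.6948 0.1129 0.008 ]
plate 352 123 [ 0.6637 -0.1437  0.008 ]
plate 336 281 [ 0.3281 -0.0947  0.008 ]
plate 212 266 [0.3632 0.1602 0.008 ]
bar 310 142 [ 0.618  -0.0498  0.028 ]
bar 318.5 142 [ 0.6175 -0.0676  0.028 ]
bar 319 256 [ 0.3789 -0.0596  0.028 ]
bar 328 255 [ 0.3806 -0.0779  0.028 ]
lb 282 77 [0.6807 0.0145 0.222 ]
lb 296 78 [ 0.6783 -0.0096  0.222 ]
lb 260 269 [0.3515 0.0592 0.222 ]
lb 273 270 [0.3495 0.038  0.222 ]
0.9968333333333333
285 120 [0.6029 0.0115 0.2226]
275 200 [0.4649 0.0319 0.2229]
245 190 [0.5213 0.0893 0.0112]
322 240 [ 0.4112 -0.0669  0.0284]
180 218 [0.4656 0.2284 0.0019]
194 145 [ 0.6256  0.1994 -0.0019]
```

Call:
apply_moves(commands=[[100,0,0,1,0],[100,0,0,1,0],[100,0,0,1,0]])

```text
clock: 0.48
position: [0.1911, 0.5946, 0.4083]
ee_rot: [-0.486, -3.104, 0.001]
force: [1.3, 1.2, 0.8]
width: 0.997
gripper_force: 0.0
```

Call:
apply_moves(commands=[[100,0,0,0,-0.349],[100,0,0,0,-0.349],[100,0,0,0,-0.349],[100,0,0,0,-0.349],[100,0,0,0,-0.349],[100,0,0,0,-0.349],[100,0,0,0,-0.349],[100,0,0,0,-0.349],[100,0,0,0,-0.349]])

```text
clock: 1.6
position: [0.191, 0.5949, 0.4062]
ee_rot: [2.543, 1.843, -0.001]
force: [0.2, 0.1, 0.4]
width: 1.003
gripper_force: 0.0
```

Call:
apply_moves(commands=[[100,0,0,1,0],[100,0,0,1,0],[100,0,0,1,0],[100,0,0,1,0],[100,0,0,1,0],[100,0,0,1,0]])

```text
clock: 2.35
position: [0.18, 0.5601, 0.6643]
ee_rot: [-2.472, -1.802, -0.163]
force: [0.3, 0.2, 0.4]
width: 1.003
gripper_force: 0.0
```

```bash
python3 -c "
from cell import observe
s=observe();print(s['joints'].round(3),s['position'],s['ee_rot'])"
```

```text
[-1.549  0.321  0.376  0.703 -0.137  2.002 -1.575] [0.17997288 0.56008881 0.66432412] [-2.47195575 -1.80247724 -0.16338338]
```

```bash
cat > lean.py <<'E'
from cell import observe
from scipy.spatial.transform import Rotation as Ro
import numpy as np
np.set_printoptions(precision=4,suppress=True)
s=observe();M=Ro.from_rotvec(s['ee_rot']).as_matrix();z=M[:,2];b=-z
print("t",round(s['clock'],2),"j",s['joints'].round(3),"pos",s['position'],"F",s['force'])
print("lean",np.degrees(np.arccos(b[2])).round(2),"topdir",np.degrees(np.arctan2(b[1],b[0])).round(1),"close axis",M[:,1],"z",z,"w",s['width'],s['gripper_force'])
from cell import arm
print("grasp pt",s['position']-arm.grasp_offset*z)
E
python3 lean.py
```

```text
t 2.35 j [-1.549  0.321  0.376  0.703 -0.137  2.002 -1.575] pos [0.18   0.5601 0.6643] F [0.3348 0.2468 0.3699]
lean 7.57 topdir -107.7 close axis [ 0.9521 -0.3057 -0.0001] z [ 0.0401  0.1254 -0.9913] w 1.003460628481831 0.0
grasp pt [0.1792 0.5577 0.683 ]
```

Call:
apply_moves(commands=[[100,0,0,1,0],[100,0,0,1,0],[100,0,0,1,0]])

```text
clock: 2.72
position: [0.1712, 0.5332, 0.7344]
ee_rot: [-2.395, -1.747, -0.324]
force: [0.4, -0.3, 0.0]
width: 1.004
gripper_force: 0.0
```

```bash
python3 lean.py
```

```text
t 2.73 j [-1.634  0.238  0.469  0.652 -0.139  2.002 -1.577] pos [0.1712 0.5332 0.7344] F [ 0.4311 -0.3171  0.0477]
lean 15.45 topdir -107.6 close axis [ 0.9522 -0.3054 -0.0007] z [ 0.0807  0.2538 -0.9639] w 1.0044965327483855 0.0
grasp pt [0.1697 0.5284 0.7526]
```

Call:
apply_moves(commands=[[100,0,0,1,0],[100,0,0,1,0],[100,0,0,1,0],[100,0,0,1,0],[100,0,0,1,0],[100,0,0,1,0],[100,0,0,1,0]])

```text
clock: 3.6
position: [0.1579, 0.4909, 0.8825]
ee_rot: [-2.193, -1.6, -0.666]
force: [0.2, 0.4, -1.0]
width: 1.003
gripper_force: 0.0
```

```bash
python3 lean.py
```

```text
t 3.6 j [-1.815  0.147  0.699  0.429 -0.174  2.002 -1.581] pos [0.1579 0.4909 0.8825] F [ 0.2126  0.375  -1.0469]
lean 33.85 topdir -107.6 close axis [ 0.9524 -0.3047 -0.0021] z [ 0.1681  0.531  -0.8305] w 1.0026952461771403 0.0
grasp pt [0.1547 0.4809 0.8981]
```

Call:
apply_moves(commands=[[100,0,0,1,0],[100,0,0,1,0],[100,0,0,1,0]])

```text
clock: 3.98
position: [0.153, 0.4755, 0.9405]
ee_rot: [-2.099, -1.532, -0.795]
force: [0.4, 0.6, 0.1]
width: 0.998
gripper_force: 0.0
```

```bash
python3 lean.py
```

```text
t 3.98 j [-1.826  0.14   0.771  0.302 -0.23   2.002 -1.583] pos [0.153  0.4755 0.9405] F [0.3895 0.6239 0.0676]
lean 41.6 topdir -107.5 close axis [ 0.9526 -0.3041 -0.0026] z [ 0.2     0.6331 -0.7478] w 0.9978293336133399 0.0
grasp pt [0.1492 0.4636 0.9546]
```

Call:
apply_moves(commands=[[100,0.3,-0.8,-0.6,0],[100,0.3,-0.8,-0.6,0],[100,0.3,-0.8,-0.6,0]])

```text
clock: 4.35
position: [0.181, 0.3681, 0.8734]
ee_rot: [-2.128, -1.493, -0.74]
force: [1.8, 0.4, -0.6]
width: 1.0
gripper_force: 0.0
```

```bash
python3 lean.py
```

```text
t 4.35 j [-2.219 -0.297  0.387  0.87   0.456  1.864 -1.87 ] pos [0.181  0.3681 0.8734] F [ 1.8364  0.3556 -0.626 ]
lean 40.32 topdir -105.8 close axis [ 0.9451 -0.3236 -0.0462] z [ 0.1759  0.6226 -0.7625] w 0.9997157721477065 0.0
grasp pt [0.1776 0.3564 0.8877]
```

Call:
apply_moves(commands=[[100,0.7,0,-0.3,0.1],[100,0.7,0,-0.3,0.1],[100,0.7,0,-0.3,0.1],[100,0.7,0,-0.3,0.1],[100,0.7,0,-0.3,0.1],[100,0.7,0,-0.3,0.1]])

```text
clock: 5.1
position: [0.4368, 0.3658, 0.7656]
ee_rot: [-1.848, -1.755, -0.628]
force: [0.0, 0.1, 0.3]
width: 0.999
gripper_force: 0.0
```

```bash
python3 lean.py
```

```text
t 5.1 j [-2.501 -0.433  1.306  0.906  0.094  1.706 -1.088] pos [0.4368 0.3658 0.7656] F [0.0022 0.1435 0.2714]
lean 40.33 topdir -88.6 close axis [ 0.9982 -0.0335 -0.0489] z [-0.0157  0.647  -0.7623] w 0.9990345891775778 0.0
grasp pt [0.4371 0.3537 0.7799]
```

Call:
apply_moves(commands=[[100,0.1,-0.5,-0.6,0],[100,0.1,-0.5,-0.6,0],[100,0.1,-0.5,-0.6,0],[100,0.1,-0.5,-0.6,0]])

```text
clock: 5.6
position: [0.459, 0.2452, 0.6212]
ee_rot: [-1.849, -1.754, -0.629]
force: [-0.4, 0.1, -1.0]
width: 1.004
gripper_force: 0.0
```

```bash
python3 lean.py
```

```text
t 5.6 j [-1.924 -0.435  1.229  1.381 -0.152  1.478 -0.706] pos [0.459  0.2452 0.6212] F [-0.4025  0.1171 -0.9526]
lean 40.34 topdir -88.7 close axis [ 0.9982 -0.0345 -0.0486] z [-0.0148  0.6471 -0.7622] w 1.0043874169156095 0.0
grasp pt [0.4593 0.233  0.6355]
```

Call:
apply_moves(commands=[[100,0.05,-0.8,-0.4,0.02],[100,0.05,-0.8,-0.4,0.02],[100,0.05,-0.8,-0.4,0.02],[100,0.05,-0.8,-0.4,0.02],[100,0.05,-0.8,-0.4,0.02],[100,0.05,-0.8,-0.4,0.02],[100,0.05,-0.8,-0.4,0.02],[100,0.05,-0.8,-0.4,0.02],[100,0.05,-0.8,-0.4,0]])

```text
clock: 6.72
position: [0.3584, -0.1062, 0.4403]
ee_rot: [-1.904, -1.874, -0.662]
force: [0.2, -0.8, -0.2]
width: 1.003
gripper_force: 0.0
```

```bash
python3 lean.py
```

```text
t 6.72 j [-1.075 -0.438  1.318  1.76  -0.193  1.564  0.195] pos [ 0.3584 -0.1062  0.4403] F [ 0.2383 -0.8177 -0.1592]
lean 35.52 topdir -96.1 close axis [ 0.9981 -0.0329  0.0526] z [ 0.0619  0.5777 -0.8139] w 1.0031678433790556 0.0
grasp pt [ 0.3573 -0.117   0.4556]
```

Call:
apply_moves(commands=[[100,0.5,-0.1,-0.4,0],[100,0.5,-0.1,-0.4,0],[100,0.5,-0.1,-0.4,0],[100,0.5,-0.1,-0.4,0]])

```text
clock: 7.22
position: [0.4083, -0.0715, 0.3786]
ee_rot: [-1.993, -1.914, -0.681]
force: [-0.3, 0.1, 0.4]
width: 1.001
gripper_force: 0.0
```

```bash
python3 lean.py
```

```text
t 7.22 j [-1.17  -0.438  1.318  1.89  -0.143  1.303  0.131] pos [ 0.4083 -0.0715  0.3786] F [-0.2827  0.12    0.4454]
lean 32.36 topdir -104.3 close axis [ 0.9912 -0.0716  0.111 ] z [ 0.132   0.5187 -0.8447] w 1.0007915723018095 0.0
grasp pt [ 0.4058 -0.0813  0.3945]
```

```bash
cat > kin.py <<'E'
import numpy as np, itertools
from scipy.spatial.transform import Rotation as Ro
from scipy.optimize import least_squares
D=[([-1.36263,.43523,.02497,1.57412,-.0116,1.13397,-.07514],[.19101,.59455,.22593],[-.48634,-3.10361,.00248]),
([-1.549,.321,.376,.703,-.137,2.002,-1.575],[.17997,.56009,.66432],[-2.47196,-1.80248,-.16338]),
([-1.634,.238,.469,.652,-.139,2.002,-1.577],[.1712,.5332,.7344],[-2.395,-1.747,-.324]),
([-1.815,.147,.699,.429,-.174,2.002,-1.581],[.1579,.4909,.8825],[-2.193,-1.6,-.666]),
([-1.826,.14,.771,.302,-.23,2.002,-1.583],[.153,.4755,.9405],[-2.099,-1.532,-.795]),
([-2.219,-.297,.387,.87,.456,1.864,-1.87],[.181,.3681,.8734],[-2.128,-1.493,-.74]),
([-2.501,-.433,1.306,.906,.094,1.706,-1.088],[.4368,.3658,.7656],[-1.848,-1.755,-.628]),
([-1.924,-.435,1.229,1.381,-.152,1.478,-.706],[.459,.2452,.6212],[-1.849,-1.754,-.629]),
([-1.075,-.438,1.318,1.76,-.193,1.564,.195],[.3584,-.1062,.4403],[-1.904,-1.874,-.662]),
([-1.17,-.438,1.318,1.89,-.143,1.303,.131],[.4083,-.0715,.3786],[-1.993,-1.914,-.681])]
rz=lambda a:Ro.from_euler('z',a).as_matrix()
ry=lambda a:Ro.from_euler('y',a).as_matrix()
def fk(q,x,s,full=False):
    # x: c1,c7, t0(3) t2(3) t4(3) t6(3), t7(3)
    c1,c7=x[:2];t=x[2:].reshape(-1,3)
    R=rz(s[0]*q[0]+c1);p=R@t[0];pts=[p]
    R=R@ry(q[1]);R=R@rz(s[1]*q[2]);p=p+R@t[1];pts.append(p)
    R=R@ry(q[3]);R=R@rz(s[2]*q[4]);p=p+R@t[2];pts.append(p)
    R=R@ry(q[5]);p=p+R@t[3];R=R@rz(s[3]*q[6]+c7)
    pts.append(p)
    return (p,R,pts) if full else (p,R)
def res(x,s):
    o=[]
    for q,p,r in D:
        a,R=fk(q,x,s);o+=list((a-p)*5);o+=list((Ro.from_matrix(R.T)*Ro.from_rotvec(r)).as_rotvec())
    return np.array(o+list(.003*np.delete(x[2:],[2,5,8,11])))
if __name__=="__main__":
    best=None
    for s in itertools.product([1,-1],repeat=4):
      for c7 in(0,1.57,3.14,-1.57):
        x0=np.array([1.26+s[0]*1.36,c7]+[0,0,.35,0,0,.4,0,0,.4,0,0,.2])
        r=least_squares(res,x0,args=(s,),max_nfev=200)
        if best is None or r.cost<best[0]: best=(r.cost,s,r.x)
    print(best[0],best[1],best[2].round(4),np.abs(res(best[2],best[1])).max());np.savez("kin.npz",x=best[2],s=best[1])
E
python3 kin.py
```

```text
6.420386069764447e-06 (-1, -1, -1, -1) [-1.0000e-04  1.5707e+00  0.0000e+00 -3.6000e-02  2.7280e-01  3.0000e-04
 -1.6900e-02  5.5670e-01  2.0000e-04 -2.0000e-04  4.2760e-01 -2.0000e-04
 -2.0000e-04  3.7000e-01] 0.001366908229678554
```

```bash
cat > plan.py <<'E'
from kin import *
z=np.load("kin.npz");X=z["x"];S=z["s"]
lo=np.array([-2.62,-.44,-1.27,.08,-1.32,.12,-2.74]);hi=np.array([2.62,2.09,1.32,2.57,4.46,2,2.74])
def pose(g,yaw,lean,off=.0188):  # grasp point, closing axis yaw deg, lean deg; TCP pos,R
    c=np.array([np.cos(np.radians(yaw)),np.sin(np.radians(yaw)),0]);n=np.cross([0,0,1],c) # left
    l=np.radians(lean);zt=n*np.sin(l)-np.array([0,0,np.cos(l)])
    R=np.stack([np.cross(c,zt),c,zt],1);return np.array(g)+off*zt,R
def err(q,p,R):
    a,M=fk(q,X,S);return np.r_[(a-p)*3,(Ro.from_matrix(M.T@R)).as_rotvec()]
def sols(p,R,n=60,seed=0):
    rng=np.random.default_rng(seed);out=[]
    for _ in range(n):
        q0=rng.uniform(lo,hi)
        r=least_squares(lambda q:np.r_[err(q,p,R),1e-4*(q-q0)],q0,bounds=(lo,hi))
        if np.abs(err(r.x,p,R)).max()<2e-3: out.append(r.x)
    return np.array(out)
E
python3 - <<'E'
from plan import *
np.set_printoptions(precision=2,suppress=True)
for nm,g,y,l in(("G0",(.493,-.065,.05),2.4,40),("G1",(.5175,.055,.05),-6.7,40),("pre",(.493,-.17,.2),2.4,40)):
  for f in(0,180):
    p,R=pose(g,y,l)
    if f: R=R@np.diag([-1,-1,1])
    s=sols(p,R);print(nm,f,len(s))
    if len(s):
        m=np.minimum(s-lo,hi-s).min(1);i=np.argsort(-m)[:8]
        for k in i: print(s[k],m[k].round(2),"elbow",fk(s[k],X,S,1)[2][1],"wrist",fk(s[k],X,S,1)[2][2])
E
```

```text
G0 0 34
[ 0.7   0.76 -0.39  1.88 -0.47  0.91  0.77] 0.69 elbow [ 0.26 -0.29  0.67] wrist [ 0.5  -0.29  0.32]
[ 0.69  0.75 -0.37  1.88 -0.49  0.91  0.79] 0.69 elbow [ 0.26 -0.28  0.67] wrist [ 0.5  -0.29  0.32]
[ 0.6   0.73 -0.23  1.89 -0.59  0.95  0.89] 0.68 elbow [ 0.28 -0.25  0.68] wrist [ 0.5  -0.29  0.32]
[ 0.84  0.81 -0.59  1.87 -0.3   0.87  0.61] 0.68 elbow [ 0.24 -0.34  0.65] wrist [ 0.5  -0.29  0.32]
[ 0.84  0.81 -0.6   1.87 -0.29  0.87  0.6 ] 0.67 elbow [ 0.24 -0.34  0.65] wrist [ 0.5  -0.29  0.32]
[ 0.4   0.72  0.04  1.91 -0.76  1.04  1.06] 0.56 elbow [ 0.32 -0.19  0.69] wrist [ 0.5  -0.29  0.32]
[ 0.34  0.72  0.13  1.91 -0.8   1.07  1.1 ] 0.52 elbow [ 0.33 -0.17  0.69] wrist [ 0.5  -0.29  0.32]
[ 0.19  0.75  0.35  1.93 -0.91  1.16  1.21] 0.41 elbow [ 0.36 -0.12  0.68] wrist [ 0.5  -0.29  0.32]
G0 180 21
[ 0.44  0.72 -0.01  1.91 -0.73  1.02 -2.12] 0.59 elbow [ 0.31 -0.2   0.69] wrist [ 0.5  -0.29  0.32]
[ 0.44  0.72 -0.01  1.91 -0.73  1.02 -2.12] 0.59 elbow [ 0.31 -0.2   0.69] wrist [ 0.5  -0.29  0.32]
[ 0.56  0.73 -0.18  1.89 -0.62  0.96 -2.22] 0.52 elbow [ 0.29 -0.24  0.6
[... 3097 characters left out ...]
  0.59  0.3   1.69 -0.67  1.45 -2.14] 0.55 elbow [ 0.26 -0.16  0.74] wrist [ 0.5  -0.4   0.47]
[ 0.37  0.59  0.32  1.69 -0.68  1.46 -2.13] 0.54 elbow [ 0.27 -0.16  0.74] wrist [ 0.5  -0.4   0.47]
[ 0.52  0.58  0.1   1.68 -0.6   1.4  -2.22] 0.52 elbow [ 0.24 -0.2   0.74] wrist [ 0.5  -0.4   0.47]
[ 0.57  0.58  0.02  1.67 -0.57  1.39 -2.26] 0.48 elbow [ 0.23 -0.21  0.74] wrist [ 0.5  -0.4   0.47]
[ 0.22  0.63  0.57  1.71 -0.77  1.54 -2.03] 0.46 elbow [ 0.3  -0.12  0.73] wrist [ 0.5  -0.4   0.47]
[ 0.61  0.58 -0.04  1.67 -0.54  1.37 -2.29] 0.45 elbow [ 0.22 -0.22  0.74] wrist [ 0.5  -0.4   0.47]
[ 0.17  0.65  0.64  1.71 -0.8   1.57 -1.99] 0.43 elbow [ 0.32 -0.11  0.72] wrist [ 0.5  -0.4   0.47]
```

```bash
cat > sim.py <<'E'
from plan import *
lo2,hi2=lo+1e-3,hi-1e-3
vmax=.7*np.array([2.22,2.22,3.01,3.01,3.14,3.14,3.14])
def J(q):
    p0,R0=fk(q,X,S);j=np.zeros((6,7))
    for i in range(7):
        d=np.array(q,float);d[i]+=1e-5;p,R=fk(d,X,S);j[:3,i]=(p-p0)/1e-5;j[3:,i]=Ro.from_matrix(R@R0.T).as_rotvec()/1e-5
    return j
def roll(q,rows,w=1.0,lam=.02,carry=False):
    q=np.array(q,float);p,R=fk(q,X,S)
    for r in rows:
        if not carry: p,R=fk(q,X,S)
        p=p+np.array(r[1:4])*.06;R=rz(r[4]*.5)@R
        q0=q.copy();l=np.maximum(lo2,q0-vmax/8);h=np.minimum(hi2,q0+vmax/8)
        f=lambda q:np.r_[(fk(q,X,S)[0]-p),w*Ro.from_matrix(R@fk(q,X,S)[1].T).as_rotvec(),lam*(q-q0)]
        q=least_squares(f,np.clip(q0,l+1e-6,h-1e-6),bounds=(l,h)).x
    return q
def info(q):
    p,R=fk(q,X,S);b=-R[:,2];return "q %s p %s lean %.1f top %.1f close %s"%(q.round(2),p.round(3),np.degrees(np.arccos(b[2])),np.degrees(np.arctan2(b[1],b[0])),R[:,1].round(2))
E
python3 - <<'E'
from sim import *
segs=[(D[3][0],[[0,0,0,1,0]]*3),(D[4][0],[[0,.3,-.8,-.6,0]]*3),(D[5][0],[[0,.7,0,-.3,.1]]*6),(D[6][0],[[0,.1,-.5,-.6,0]]*4),(D[7][0],[[0,.05,-.8,-.4,.02]]*8+[[0,.05,-.8,-.4,0]]),(D[8][0],[[0,.5,-.1,-.4,0]]*4)]
for i,(q,rows) in enumerate(segs):
    print("real     ",info(np.array(D[i+4][0])))
    for w,lam in((.3,.02),(.3,.1),(1,.02)): print(w,lam,info(roll(q,rows,w,lam)))
E
```

```text
real      q [-1.83  0.14  0.77  0.3  -0.23  2.   -1.58] p [0.153 0.476 0.94 ] lean 41.6 top -107.5 close [ 0.95 -0.3  -0.  ]
0.3 0.02 q [-1.62  0.19  0.69  0.1  -0.36  2.   -1.61] p [0.153 0.479 0.995] lean 49.9 top -107.7 close [ 0.95 -0.31 -0.  ]
0.3 0.1 q [-1.77  0.15  0.71  0.18 -0.21  1.97 -1.6 ] p [0.15  0.473 0.991] lean 49.3 top -108.8 close [ 0.95 -0.31  0.01]
1 0.02 q [-1.91  0.11  0.77  0.4  -0.15  2.   -1.59] p [0.153 0.473 0.911] lean 37.5 top -107.5 close [ 0.95 -0.3  -0.  ]
real      q [-2.22 -0.3   0.39  0.87  0.46  1.86 -1.87] p [0.181 0.368 0.873] lean 40.3 top -105.8 close [ 0.94 -0.32 -0.05]
0.3 0.02 q [-1.79 -0.32  0.33  1.    0.19  1.75 -1.64] p [0.212 0.335 0.841] lean 39.4 top -105.5 close [ 0.96 -0.29 -0.02]
0.3 0.1 q [-1.84 -0.1   0.7   0.65 -0.08  2.   -1.48] p [0.223 0.35  0.876] lean 33.6 top -101.5 close [ 0.96 -0.28 -0.05]
1 0.02 q [-1.78 -0.31  0.32  0.99  0.2   1.73 -1.63] p [0.218 0.339 0.85 ] lean 41.2 top -107.1 close [ 0.95 -0.3  -0.01]
real      q [-2.5  -0.43  1.31  0.91  0.09  1.71 -1.09] p [0.437 0.366 0.765] lean 40.3 top -88.7 close [ 1.   -
[... 1176 characters left out ...]
p [ 0.433 -0.129  0.441] lean 26.7 top -109.9 close [ 0.98 -0.14  0.1 ]
1 0.02 q [-1.08 -0.44  1.32  1.76 -0.23  1.64  0.19] p [ 0.334 -0.089  0.449] lean 38.1 top -89.1 close [ 1.    0.01 -0.01]
real      q [-1.17 -0.44  1.32  1.89 -0.14  1.3   0.13] p [ 0.408 -0.071  0.379] lean 32.4 top -104.3 close [ 0.99 -0.07  0.11]
0.3 0.02 q [-1.17 -0.44  1.32  1.9  -0.07  1.19  0.11] p [ 0.439 -0.099  0.364] lean 29.3 top -116.3 close [ 0.98 -0.11  0.19]
0.3 0.1 q [-1.16 -0.44  1.32  1.88 -0.08  1.23  0.13] p [ 0.433 -0.102  0.373] lean 29.6 top -114.4 close [ 0.98 -0.1   0.18]
1 0.02 q [-1.17 -0.44  1.32  1.89 -0.17  1.35  0.14] p [ 0.393 -0.062  0.385] lean 34.0 top -99.6 close [ 1.   -0.05  0.08]
```

```bash
cat > fast.py <<'E'
from sim import *
def cs(a): return np.cos(a),np.sin(a)
def Rz(a): c,s=cs(a);return np.array([[c,-s,0],[s,c,0],[0,0,1.]])
def Ry(a): c,s=cs(a);return np.array([[c,0,s],[0,1.,0],[-s,0,c]])
T=X[2:].reshape(-1,3)
def fkj(q):
    R=np.eye(3);p=np.zeros(3);ax=[];o=[];pts=[]
    off=[X[0],0,0,0,0,0,X[1]];tr={0:0,2:1,4:2,5:3};k=0
    for i in range(7):
        if i in(1,3,5): ax.append(R[:,1].copy());o.append(p.copy());R=R@Ry(q[i])
        else:
            s=S[[0,2,4,6].index(i)];ax.append(s*R[:,2]);o.append(p.copy());R=R@Rz(s*q[i]+off[i])
        if i in tr: p=p+R@T[tr[i]];pts.append(p.copy())
    J=np.zeros((6,7))
    for i in range(7): J[:3,i]=np.cross(ax[i],p-o[i]);J[3:,i]=ax[i]
    return p,R,J,pts
def step(q,r,w=.6,lam=.02,it=2):
    p,R,_,_=fkj(q);p=p+np.array(r[:3])*.06;R=Rz(r[3]*.5)@R
    q0=q;l=np.maximum(lo2,q0-vmax/8);h=np.minimum(hi2,q0+vmax/8)
    W=np.r_[1,1,1,w,w,w]
    for _ in range(it):
        a,M,J,_=fkj(q);E=R@M.T
        e=W*np.r_[p-a,.5*np.array([E[2,1]-E[1,2],E[0,2]-E[2,0],E[1,0]-E[0,1]])]
        A=np.r_[W[:,None]*J,lam*np.eye(7)];b=np.r_[e,lam*(q0-q)]
        free=np.ones(7,bool);d=np.zeros(7)
        for _ in range(5):
            d[free]=np.linalg.lstsq(A[:,free],b-A[:,~free]@d[~free],rcond=None)[0]
            n=q+d;bad=free&((n>h+1e-9)|(n<l-1e-9))
            if not bad.any():break
            d[bad]=np.clip(n,l,h)[bad]-q[bad];free&=~bad
        q=np.clip(q+d,l,h)
    return q
E
cat > cem.py <<'E'
from fast import *
from cell import observe
q0=observe()['joints'];rng=np.random.default_rng(1)
tgt=np.array([.7,.68,-.3,1.7,-.45,1.2,.78])
NS,NR=5,8
def run(th,full=False):
    q=q0.copy();pen=0;tr=[]
    for s in th.reshape(NS,4):
        for _ in range(NR):
            q=step(q,s);p,R,_,pts=fkj(q)
            pen+=max(0,.36-p[2])*20+max(0,pts[2][1]-.1)*2+max(0,.38-pts[2][2])*10+max(0,-p[0]+.2)*20+max(0,np.hypot(*p[:2])-.85)*5+max(0,-p[1]-.55)*10
            tr.append(q)
    c=np.sum((q-tgt)**2)+pen*.3
    return (c,q,tr) if full else c
mu=np.zeros(NS*4);sd=np.ones(NS*4)*.5
for g in range(22):
    th=np.clip(mu+sd*rng.normal(size=(60,NS*4)),-.9,.9);th[:,3::4]=np.clip(th[:,3::4],-.37,.37)
    c=np.array([run(t) for t in th]);i=np.argsort(c)[:10]
    if g==0 or c[i[0]]<best[0]: best=(c[i[0]],th[i[0]])
    mu=.8*th[i].mean(0)+.2*mu;sd=th[i].std(0)+.02
    if g%7==0: print(g,c[i[0]])
th=best[1].round(2);c,q,tr=run(th,True);print(c,th.reshape(NS,4))
for k in range(NR-1,NS*NR,NR): print(info(tr[k]))
E
time python3 cem.py
```

```text
0 9.011004988510845
7 2.5080462823433867
14 0.7195839853685274
21 0.46290546529063936
0.3979121666080216 [[-0.3  -0.07  0.34 -0.1 ]
 [ 0.4  -0.21  0.25  0.15]
 [ 0.2  -0.37 -0.27  0.17]
 [ 0.15  0.09 -0.06 -0.04]
 [-0.12  0.15  0.04 -0.17]]
q [-0.16 -0.44  0.59  1.75 -0.31  1.62 -0.08] p [ 0.267 -0.107  0.541] lean 32.4 top -126.9 close [ 0.89 -0.45  0.11]
q [ 0.44  0.32  0.05  1.   -0.56  2.    0.45] p [ 0.513 -0.127  0.59 ] lean 30.8 top -93.8 close [0.99 0.12 0.11]
q [ 0.66  0.68 -0.3   0.8  -0.2   2.    1.12] p [ 0.581 -0.276  0.424] lean 28.0 top -73.1 close [0.72 0.66 0.22]
q [ 0.58  0.72 -0.28  0.8  -0.26  1.87  0.92] p [ 0.653 -0.233  0.395] lean 28.0 top -82.2 close [0.82 0.53 0.22]
q [ 0.61  0.32 -0.22  1.39 -0.42  1.38  0.43] p [ 0.596 -0.162  0.415] lean 28.0 top -121.0 close [ 0.97 -0.1   0.22]
real	2m5.434s
user	2m5.855s
sys	0m0.169s
```

Call:
apply_moves(commands=[[100,-0.3,-0.07,0.34,-0.1],[100,-0.3,-0.07,0.34,-0.1],[100,-0.3,-0.07,0.34,-0.1],[100,-0.3,-0.07,0.34,-0.1],[100,-0.3,-0.07,0.34,-0.1],[100,-0.3,-0.07,0.34,-0.1],[100,-0.3,-0.07,0.34,-0.1],[100,-0.3,-0.07,0.34,-0.1]])

```text
clock: 8.22
position: [0.2629, -0.1055, 0.5431]
ee_rot: [-2.402, -1.521, -0.774]
force: [0.5, -0.3, -0.5]
width: 1.001
gripper_force: 0.0
```

```bash
python3 lean.py
```

```text
t 8.22 j [-0.117 -0.432  0.571  1.744 -0.322  1.63  -0.057] pos [ 0.2629 -0.1055  0.5431] F [ 0.4975 -0.3069 -0.4689]
lean 32.39 topdir -127.3 close axis [ 0.8845 -0.4531  0.1109] z [ 0.3243  0.4264 -0.8444] w 1.0008908216887966 0.0
grasp pt [ 0.2568 -0.1136  0.559 ]
```

Call:
apply_moves(commands=[[100,0.4,-0.21,0.25,0.15],[100,0.4,-0.21,0.25,0.15],[100,0.4,-0.21,0.25,0.15],[100,0.4,-0.21,0.25,0.15],[100,0.4,-0.21,0.25,0.15],[100,0.4,-0.21,0.25,0.15]])

```text
clock: 8.98
position: [0.3737, -0.1523, 0.6065]
ee_rot: [-2.099, -1.872, -0.636]
force: [0.4, 0.8, 0.6]
width: 1.001
gripper_force: 0.0
```

```bash
python3 lean.py
```

```text
t 8.97 j [ 0.02   0.034  0.711  1.31  -0.534  1.978  0.447] pos [ 0.3737 -0.1523  0.6065] F [0.3684 0.7902 0.5656]
lean 29.42 topdir -107.8 close axis [ 0.9858 -0.1377  0.0959] z [ 0.1501  0.4677 -0.8711] w 1.000968122615508 0.0
grasp pt [ 0.3709 -0.1611  0.6229]
```

```bash
cat > cem2.py <<'E'
from fast import *
from cell import observe
q0=observe()['joints'];rng=np.random.default_rng(2)
tp,tR=pose((.49,-.17,.22),2.4,40)
NS,NR=5,6
def run(th,full=False):
    q=q0.copy();pen=0;tr=[]
    for s in th.reshape(NS,4):
        for _ in range(NR):
            q=step(q,s);p,R,_,pts=fkj(q)
            pen+=max(0,.24-p[2])*20+max(0,p[1]+.08)*5+max(0,.38-pts[2][2])*10+max(0,-p[1]-.5)*10+max(0,np.hypot(*p[:2])-.85)*5+max(0,abs(q[1]-.6)-.8)
            tr.append(q)
    e=np.linalg.norm(Ro.from_matrix(tR@R.T).as_rotvec())
    c=20*e**2+10*np.sum((p-tp)**2)+pen*.3+.2*max(0,-.1-q[1])
    return (c,q,tr) if full else c
mu=np.zeros(NS*4);sd=np.ones(NS*4)*.5
for g in range(24):
    th=np.clip(mu+sd*rng.normal(size=(70,NS*4)),-.9,.9);th[:,3::4]=np.clip(th[:,3::4],-.37,.37)
    c=np.array([run(t) for t in th]);i=np.argsort(c)[:10]
    if g==0 or c[i[0]]<best[0]: best=(c[i[0]],th[i[0]])
    mu=.8*th[i].mean(0)+.2*mu;sd=th[i].std(0)+.015
    if g%7==0: print(g,c[i[0]])
th=best[1].round(2);c,q,tr=run(th,True);print(c,th.reshape(NS,4))
for k in range(NR-1,NS*NR,NR): print(info(tr[k]))
E
time python3 cem2.py
```

```text
0 6.5493931664658325
7 1.2477530286849254
14 1.130858772987741
21 1.0208369812227487
1.0173219864757674 [[ 0.56  0.05  0.1  -0.09]
 [-0.03 -0.07 -0.48 -0.31]
 [ 0.13 -0.19 -0.15  0.02]
 [-0.19 -0.09  0.13  0.26]
 [-0.13  0.14 -0.64  0.19]]
q [ 0.01  0.3   0.73  0.96 -0.76  1.92  0.05] p [ 0.575 -0.134  0.642] lean 29.4 top -123.3 close [ 0.91 -0.4   0.1 ]
q [-0.27 -0.06  0.55  1.7  -0.17  1.01 -0.97] p [ 0.566 -0.162  0.47 ] lean 29.4 top -176.0 close [ 0.23 -0.97  0.09]
q [-0.12  0.13  0.64  1.67 -0.45  0.98 -0.58] p [ 0.612 -0.23   0.416] lean 29.4 top -172.8 close [ 0.29 -0.95  0.09]
q [ 0.26  0.31  0.58  1.36 -0.67  1.6   0.35] p [ 0.543 -0.261  0.463] lean 29.3 top -128.4 close [ 0.87 -0.48  0.1 ]
q [ 0.31  0.48  0.42  1.67 -0.61  1.41  1.03] p [ 0.497 -0.21   0.233] lean 29.3 top -95.7 close [0.99 0.07 0.09]
real	2m5.786s
user	2m6.254s
sys	0m0.132s
```

```bash
cat > p3.py <<'E'
import re
s=open('cem2.py').read()
s=s.replace("NS,NR=5,6","NR=[11,7,7,9];NS=4").replace("for s in th.reshape(NS,4):\n        for _ in range(NR):","for s,n in zip(th.reshape(NS,4),NR):\n        for _ in range(n):")
s=s.replace("mu=np.zeros(NS*4);sd=np.ones(NS*4)*.5","mu=np.array([.15,-.1,0.1,-.34, .0,0,.7,0, 0,0,-.8,.2, 0,.1,-.2,.3]);sd=np.tile([.2,.2,.25,.06],4)")
s=s.replace("range(24)","range(20)").replace("range(NR-1,NS*NR,NR)","np.cumsum(NR)-1").replace("max(0,abs(q[1]-.6)-.8)","0")
open('cem3.py','w').write(s)
E
python3 p3.py; python3 cem3.py
```

```text
0 1.7520233199324546
7 0.8138898508508949
14 1.0719638063544363
0.4363477687591062 [[ 0.1  -0.26  0.2  -0.3 ]
 [ 0.13 -0.03  0.46 -0.06]
 [ 0.15 -0.16 -0.75  0.19]
 [-0.12  0.37 -0.54  0.34]]
q [ 0.06 -0.02  0.55  1.01 -0.1   1.64 -1.18] p [ 0.44  -0.327  0.739] lean 29.4 top 158.0 close [-0.21 -0.97  0.09]
q [ 0.58  0.35  0.32  0.08 -0.38  2.   -1.48] p [ 0.486 -0.368  0.906] lean 40.9 top 152.3 close [-0.45 -0.89  0.01]
q [ 0.85  0.29  0.06  1.09 -0.63  1.43 -0.48] p [ 0.555 -0.439  0.607] lean 40.0 top -169.4 close [ 0.19 -0.98  0.01]
q [ 0.81  0.59 -0.26  1.32 -0.37  1.72  0.75] p [ 0.491 -0.239  0.317] lean 40.0 top -81.8 close [0.99 0.15 0.01]
```

Call:
apply_moves(commands=[[100,0.1,-0.26,0.2,-0.3],[100,0.1,-0.26,0.2,-0.3],[100,0.1,-0.26,0.2,-0.3],[100,0.1,-0.26,0.2,-0.3],[100,0.1,-0.26,0.2,-0.3],[100,0.1,-0.26,0.2,-0.3],[100,0.1,-0.26,0.2,-0.3],[100,0.1,-0.26,0.2,-0.3],[100,0.1,-0.26,0.2,-0.3],[100,0.1,-0.26,0.2,-0.3],[100,0.1,-0.26,0.2,-0.3]])

```text
clock: 10.35
position: [0.4379, -0.3245, 0.74]
ee_rot: [2.886, -0.288, 0.734]
force: [0.3, -0.5, -0.0]
width: 1.002
gripper_force: 0.0
```

Call:
apply_moves(commands=[[100,0.13,-0.03,0.46,-0.06],[100,0.13,-0.03,0.46,-0.06],[100,0.13,-0.03,0.46,-0.06],[100,0.13,-0.03,0.46,-0.06],[100,0.13,-0.03,0.46,-0.06],[100,0.13,-0.03,0.46,-0.06]])

```text
clock: 11.1
position: [0.4754, -0.3275, 0.8591]
ee_rot: [2.778, -0.529, 0.761]
force: [-0.3, 0.2, 0.6]
width: 0.999
gripper_force: 0.0
```

```bash
python3 lean.py
```

```text
t 11.1 j [ 0.293  0.265  0.525  0.329 -0.255  2.003 -1.358] pos [ 0.4754 -0.3275  0.8591] F [-0.3491  0.2182  0.6451]
lean 32.43 topdir 146.9 close axis [-0.3934 -0.913   0.1077] z [ 0.4491 -0.2931 -0.8441] w 0.9990352875017625 0.0
grasp pt [ 0.4669 -0.322   0.875 ]
```

```bash
sed -e 's/NR=\[11,7,7,9\]/NR=[4,6,8,11]/' -e 's/mu=np.array(.*);sd/mu=np.array([0,0,-.1,-.33, .1,-.05,.6,0, .1,-.1,-.7,.25, -.1,.25,-.4,.34]);sd/' -e 's/range(20)/range(16)/' cem3.py > cem4.py; python3 cem4.py
```

```text
0 0.5695416007954336
7 0.6429671100208298
14 0.25247835789958273
0.3295059981921906 [[ 0.26  0.04 -0.29 -0.15]
 [ 0.08 -0.14  0.43 -0.1 ]
 [ 0.21 -0.03 -0.49  0.22]
 [-0.22  0.31 -0.61  0.3 ]]
q [-0.04  0.23  0.56  0.63  0.09  1.79 -1.73] p [ 0.539 -0.319  0.792] lean 32.2 top 129.8 close [-0.64 -0.76  0.11]
q [ 0.17  0.47  0.64  0.08  0.02  2.   -1.86] p [ 0.554 -0.365  0.865] lean 41.6 top 117.2 close [-0.83 -0.55  0.09]
q [ 0.3   0.21  0.36  1.12 -0.36  1.16 -1.  ] p [ 0.662 -0.381  0.643] lean 40.8 top 167.1 close [-0.11 -0.99  0.1 ]
q [ 0.6   0.52  0.03  1.63 -0.64  1.41  0.87] p [ 0.518 -0.175  0.242] lean 40.7 top -98.5 close [ 0.99 -0.04  0.1 ]
```

Run:
```python
from fast import *
from cell import observe
q0=observe()['joints']
for n in(4,5,6,7,8):
  for dz in(-.2,-.5):
    q=q0.copy()
    for _ in range(n): q=step(q,[0,0,dz,-.35])
    for k in range(14):
        q=step(q,[.05,-.05,.6,0]);p,R,_,_=fkj(q);L=np.degrees(np.arccos(-R[2,2]))
        if L>39: break
    print(n,dz,k+1,info(q))
```

```text
4 -0.2 3 q [-0.18  0.45  1.08  0.26  0.09  2.   -1.73] p [ 0.513 -0.322  0.873] lean 45.8 top 99.0 close [-0.83 -0.45  0.32]
4 -0.5 5 q [-0.42  0.23  0.74  0.51  0.49  2.   -1.85] p [ 0.465 -0.265  0.865] lean 41.1 top 105.3 close [-0.79 -0.55  0.28]
5 -0.2 2 q [-0.52  0.51  1.19  0.29 -0.01  2.   -1.77] p [ 0.613 -0.127  0.838] lean 44.2 top 113.9 close [-0.66 -0.67  0.33]
5 -0.5 4 q [-0.14  0.59  1.02  0.08 -0.18  2.   -1.88] p [ 0.667 -0.224  0.818] lean 43.1 top 116.5 close [-0.75 -0.63  0.22]
6 -0.2 1 q [-0.06  0.58  1.32  0.3  -0.17  2.   -1.93] p [ 0.536 -0.378  0.798] lean 42.3 top 86.5 close [-0.94 -0.22  0.25]
6 -0.5 6 q [-0.07  0.52  1.17  0.28  0.01  2.   -1.89] p [ 0.508 -0.375  0.838] lean 45.0 top 88.6 close [-0.93 -0.24  0.27]
7 -0.2 1 q [-0.11  0.39  0.98  0.52  0.32  2.   -2.23] p [ 0.41  -0.405  0.812] lean 41.3 top 74.5 close [-0.98  0.11  0.14]
7 -0.5 4 q [ 0.13  0.48  0.66  0.27  0.36  2.   -2.32] p [ 0.481 -0.438  0.827] lean 43.7 top 85.5 close [-1.    0.07  0.  ]
8 -0.2 4 q [ 0.08  0.54  1.21  0.25 -0.12  2.   -2.31] p [ 0.486 -0.435  0.822] lean 42.9 top 85.2 close [-0.99  0.12 -0.04]
8 -0.5 5 q [-0.03  0.48  0.77  0.34  0.31  2.   -2.47] p [ 0.516 -0.384  0.805] lean 42.1 top 86.6 close [-0.99  0.12 -0.05]
```

```bash
cat > t5.py <<'E'
from fast import *
from cell import observe
q0=observe()['joints']
for n in(3,4,5,6,7,8):
  for dx,dy in((0,0),(.15,-.1),(.1,.1)):
    q=q0.copy()
    for _ in range(5): q=step(q,[dx,dy,-.8,0])
    for _ in range(n): q=step(q,[0,0,0,-.35])
    m=q
    for k in range(18):
        q=step(q,[0,0,.5,0]);p,R,_,_=fkj(q);L=np.degrees(np.arccos(-R[2,2]))
        if L>39.5: break
    c=R[:,1]
    print(n,dx,dy,k+1,info(q))
E
python3 t5.py
```

```text
3 0 0 9 q [-0.01  0.46  0.79  0.08 -0.25  2.   -1.58] p [ 0.622 -0.23   0.862] lean 39.5 top 137.0 close [-0.47 -0.86  0.2 ]
3 0.15 -0.1 9 q [-0.19  0.28  0.55  0.38  0.43  2.   -1.7 ] p [ 0.496 -0.281  0.874] lean 40.8 top 112.0 close [-0.69 -0.65  0.3 ]
3 0.1 0.1 9 q [-0.13  0.48  0.89  0.08 -0.27  2.   -1.63] p [ 0.644 -0.177  0.858] lean 40.4 top 136.7 close [-0.46 -0.86  0.22]
4 0 0 9 q [ 0.13  0.45  0.94  0.18 -0.08  2.   -1.82] p [ 0.498 -0.402  0.86 ] lean 41.3 top 103.9 close [-0.89 -0.42  0.17]
4 0.15 -0.1 8 q [ 0.15  0.54  0.81  0.15  0.03  2.   -1.66] p [ 0.551 -0.41   0.817] lean 41.0 top 99.1 close [-0.78 -0.52  0.34]
4 0.1 0.1 9 q [-0.39  0.49  1.11  0.18 -0.16  2.   -1.72] p [ 0.633 -0.128  0.856] lean 43.0 top 126.2 close [-0.57 -0.78  0.27]
5 0 0 9 q [-0.06  0.26  0.65  0.42  0.48  2.   -2.01] p [ 0.398 -0.382  0.884] lean 42.8 top 94.4 close [-0.97 -0.22  0.13]
5 0.15 -0.1 7 q [ 0.17  0.55  1.02  0.15 -0.14  2.   -1.94] p [ 0.525 -0.434  0.824] lean 42.0 top 95.4 close [-0.95 -0.27  0.17]
5 0.1 0.1 8 q [-0.04  0.31  0.61  0.4   0.45  2.   -2.06] p [ 0.436 -0.375  0
[... 504 characters left out ...]
21  0.847] lean 47.6 top 84.8 close [-0.97 -0.1   0.21]
7 0.15 -0.1 9 q [ 0.01  0.42  0.84  0.34  0.37  2.   -2.21] p [ 0.428 -0.421  0.857] lean 45.9 top 81.5 close [-0.99  0.07  0.08]
7 0.1 0.1 10 q [-0.04  0.51  1.32  0.2  -0.19  2.   -2.1 ] p [ 0.508 -0.372  0.867] lean 46.5 top 94.9 close [-0.99 -0.13  0.05]
8 0 0 10 q [-0.05  0.4   1.06  0.41  0.19  2.   -2.21] p [ 0.41  -0.413  0.844] lean 41.8 top 82.1 close [-1.    0.08  0.05]
8 0.15 -0.1 10 q [-0.23  0.46  1.32  0.48  0.02  2.   -2.34] p [ 0.455 -0.359  0.812] lean 39.7 top 82.5 close [-0.99  0.14 -0.01]
8 0.1 0.1 12 q [-0.02  0.52  1.32  0.18 -0.4   2.   -2.32] p [ 0.565 -0.338  0.84 ] lean 41.4 top 107.1 close [-0.98 -0.13 -0.14]
```

```bash
cat > cem5.py <<'E'
from fast import *
from cell import observe
import sys
q0=observe()['joints'];rng=np.random.default_rng(int(sys.argv[1]))
NR=[6,7,9];NS=3
def run(th,full=False):
    q=q0.copy();pen=0;tr=[]
    for s,n in zip(th.reshape(NS,4),NR):
        for _ in range(n):
            q=step(q,s);p,R,_,pts=fkj(q)
            pen+=max(0,.45-p[2])*20+max(0,p[1]+.05)*5+max(0,.4-q[3])*.5+max(0,abs(q[2])-1.1)+max(0,-.3-q[1])+max(0,.25-p[0])*3
            tr.append(q)
    c=30*R[2,1]**2+30*(np.arccos(-R[2,2])-np.radians(40.5))**2+pen*.3
    return (c,q,tr) if full else c
mu=np.array([-.2,.15,-.5,-.1, 0,0,.1,-.3, 0,0,.5,0]);sd=np.tile([.25,.25,.25,.15],3)
best=(9,)
for g in range(18):
    th=np.clip(mu+sd*rng.normal(size=(60,NS*4)),-.9,.9);th[:,3::4]=np.clip(th[:,3::4],-.36,.36)
    c=np.array([run(t) for t in th]);i=np.argsort(c)[:8]
    if c[i[0]]<best[0]: best=(c[i[0]],th[i[0]])
    mu=.8*th[i].mean(0)+.2*mu;sd=th[i].std(0)+.015
th=best[1].round(2);c,q,tr=run(th,True);print(best[0],c,th.reshape(NS,4).tolist())
for k in np.cumsum(NR)-1: print(info(tr[k]))
E
for i in 1 2 3; do python3 cem5.py $i & done; wait
```

```text
0.0034938380899728412 0.005225367825045906 [[-0.18, 0.37, -0.55, 0.11], [-0.12, -0.1, 0.43, -0.32], [-0.09, 0.0, 0.37, 0.0]]
q [ 0.16 -0.26  0.16  1.41 -0.01  1.43 -1.3 ] p [ 0.411 -0.203  0.67 ] lean 32.0 top 166.5 close [-0.08 -0.99  0.1 ]
q [ 0.37 -0.02 -0.3   0.85  0.6   2.   -2.32] p [ 0.352 -0.263  0.81 ] lean 33.8 top 106.9 close [-0.92 -0.38  0.07]
q [ 1.34 -0.04 -0.99  0.59  0.5   2.   -2.02] p [ 0.275 -0.289  0.905] lean 39.8 top 114.5 close [-0.91 -0.42  0.01]
0.015526057113532426 0.03349116998564114 [[-0.35, 0.2, -0.44, 0.1], [0.2, 0.16, 0.24, -0.27], [-0.25, 0.27, 0.44, 0.06]]
q [ 0.12 -0.29  0.31  1.31 -0.    1.54 -1.2 ] p [ 0.351 -0.255  0.71 ] lean 32.6 top 164.0 close [-0.1  -0.99  0.11]
q [-0.1   0.05  0.07  0.8   0.57  2.   -2.29] p [ 0.432 -0.222  0.798] lean 32.3 top 112.8 close [-0.86 -0.51  0.09]
q [ 1.36 -0.21 -0.79  0.62 -0.02  2.   -1.77] p [ 0.297 -0.125  0.908] lean 38.8 top 137.6 close [-0.66 -0.75  0.02]
0.0009436369639357746 0.024863328037661843 [[-0.28, 0.51, -0.33, 0.01], [0.06, -0.06, 0.35, -0.28], [0.1, 0.01, 0.25, 0.36]]
q [-0.03 -0.26 -0.01  1.22  0.3   1.7  -1.84] p [ 0.376 -0.146  0.744] lean 32.2 top 148.9 close [-0.36 -0.93  0.11]
q [ 0.17 -0.02 -0.32  0.95  0.7   2.   -2.64] p [ 0.386 -0.209  0.789] lean 36.8 top 106.6 close [-0.96 -0.28 -0.  ]
q [ 0.79  0.16 -0.17  0.46 -0.56  2.   -0.99] p [ 0.447 -0.186  0.885] lean 39.4 top -163.5 close [ 0.31 -0.95  0.02]
```

Call:
apply_moves(commands=[[100,-0.18,0.37,-0.55,0.11],[100,-0.18,0.37,-0.55,0.11],[100,-0.18,0.37,-0.55,0.11],[100,-0.18,0.37,-0.55,0.11],[100,-0.18,0.37,-0.55,0.11],[100,-0.18,0.37,-0.55,0.11]])

```text
clock: 11.85
position: [0.4134, -0.1983, 0.6718]
ee_rot: [2.901, -0.089, 0.825]
force: [0.1, -0.1, 0.7]
width: 0.999
gripper_force: 0.0
```

Call:
apply_moves(commands=[[100,-0.12,-0.1,0.43,-0.32],[100,-0.12,-0.1,0.43,-0.32],[100,-0.12,-0.1,0.43,-0.32],[100,-0.12,-0.1,0.43,-0.32],[100,-0.12,-0.1,0.43,-0.32],[100,-0.12,-0.1,0.43,-0.32],[100,-0.12,-0.1,0.43,-0.32]])

```text
clock: 12.72
position: [0.3688, -0.2372, 0.8104]
ee_rot: [2.364, -1.297, 0.636]
force: [0.1, 0.9, 0.1]
width: 0.998
gripper_force: 0.0
```

Call:
apply_moves(commands=[[100,-0.09,0,0.37,0],[100,-0.09,0,0.37,0],[100,-0.09,0,0.37,0]])

```text
clock: 13.1
position: [0.3447, -0.246, 0.8433]
ee_rot: [2.359, -1.282, 0.686]
force: [-0.5, 0.3, 0.3]
width: 0.995
gripper_force: 0.0
```

```bash
python3 lean.py
```

```text
t 13.1 j [ 0.976 -0.005 -0.918  0.746  0.598  2.003 -2.144] pos [ 0.3447 -0.246   0.8433] F [-0.5028  0.3428  0.3488]
lean 35.51 topdir 114.4 close axis [-0.8506 -0.5187  0.0869] z [ 0.2395 -0.5292 -0.814 ] w 0.9953339547833663 0.0
grasp pt [ 0.3402 -0.236   0.8586]
```

```bash
sed -e 's/NR=\[6,7,9\];NS=3/NR=[5,5,7];NS=3/' -e 's/mu=np.array(.*);sd/mu=np.array([0,0,0,-.1, 0,0,0.1,0, 0,0,.3,0]);sd/'  -e 's/max(0,abs(q\[2\])-1.1)/max(0,abs(q[2])-1.2)/' cem5.py > cem6.py
for i in 1 2 3 4; do python3 cem6.py $i & done; wait
```

```text
0.00012659478909621096 0.00010112358076369381 [[0.14, -0.22, 0.23, -0.23], [-0.09, 0.09, 0.34, 0.09], [-0.02, 0.3, -0.17, 0.12]]
q [ 0.13  0.08  0.07  0.76  0.74  2.   -2.48] p [ 0.354 -0.357  0.826] lean 39.4 top 90.5 close [-1.   -0.03  0.02]
q [-0.49  0.07  0.95  0.54  0.51  2.   -2.09] p [ 0.33  -0.347  0.906] lean 40.9 top 105.1 close [-0.97 -0.26  0.  ]
q [-0.58 -0.28  0.21  1.03  0.81  1.97 -2.34] p [ 0.328 -0.228  0.836] lean 40.6 top 129.2 close [-0.77 -0.63  0.  ]
0.00022024876230908829 0.00015257144767761828 [[0.17, 0.01, -0.11, -0.1], [0.16, -0.41, -0.02, 0.06], [-0.02, 0.15, 0.14, -0.23]]
q [ 0.64  0.04 -0.73  0.89  0.74  2.   -2.5 ] p [ 0.387 -0.251  0.789] lean 36.5 top 102.4 close [-0.95 -0.3   0.07]
q [ 0.8   0.13 -0.65  0.82  0.64  1.8  -2.21] p [ 0.435 -0.374  0.783] lean 36.5 top 110.9 close [-0.89 -0.44  0.07]
q [-0.36  0.26  0.78  0.8   0.58  2.   -2.74] p [ 0.412 -0.333  0.766] lean 40.5 top 73.2 close [-0.96  0.29  0.  ]
8.416742702502795e-05 0.0006912902892422063 [[0.22, 0.1, 0.0, -0.11], [0.18, 0.21, 0.09, 0.03], [-0.33, -0.08, 0.3, 0.03]]
q [ 0.51  0.03 -0.64  0.9   0.75  2.   -2.55] p [ 0.391 -0.236  0.795] lean 37.8 top 103.9 close [-0.95 -0.3   0.05]
q [ 0.06  0.04 -0.32  0.88  0.77  2.   -2.59] p [ 0.44  -0.186  0.799] lean 38.8 top 110.8 close [-0.92 -0.38  0.03]
q [ 0.76 -0.09 -0.61  0.69  0.54  2.   -2.12] p [ 0.299 -0.234  0.895] lean 40.3 top 119.4 close [-0.87 -0.49  0.  ]
0.00025052625930336024 9.389802638266586e-05 [[0.2, 0.14, -0.32, -0.06], [0.1, -0.01, 0.05, -0.06], [-0.09, -0.16, 0.5, -0.06]]
q [ 0.87  0.02 -1.02  1.02  0.68  1.93 -2.56] p [ 0.405 -0.205  0.748] lean 35.5 top 105.8 close [-0.92 -0.39  0.09]
q [ 0.3   0.07 -0.48  0.97  0.74  2.   -2.69] p [ 0.429 -0.216  0.747] lean 36.0 top 99.4 close [-0.96 -0.26  0.07]
q [-0.15  0.26  0.77  0.45  0.39  2.   -2.21] p [ 0.407 -0.364  0.87 ] lean 40.5 top 96.3 close [-0.99 -0.11  0.  ]
```

Call:
apply_moves(commands=[[100,0.22,0.1,0,-0.11],[100,0.22,0.1,0,-0.11],[100,0.22,0.1,0,-0.11],[100,0.22,0.1,0,-0.11],[100,0.22,0.1,0,-0.11],[100,0.18,0.21,0.09,0.03],[100,0.18,0.21,0.09,0.03],[100,0.18,0.21,0.09,0.03]])

```text
clock: 14.1
position: [0.4212, -0.2147, 0.8111]
ee_rot: [2.224, -1.444, 0.712]
force: [0.3, -0.9, 0.6]
width: 0.997
gripper_force: 0.0
```

```bash
python3 lean.py
```

```text
t 14.1 j [-0.502  0.005  0.365  0.867  0.714  2.003 -2.461] pos [ 0.4212 -0.2147  0.8111] F [ 0.3095 -0.9378  0.5688]
lean 37.5 topdir 109.3 close axis [-0.919 -0.391  0.05 ] z [ 0.2013 -0.5745 -0.7934] w 0.997267063162452 0.0
grasp pt [ 0.4174 -0.2039  0.826 ]
```

```bash
sed -e 's/NR=\[5,5,7\];NS=3/NR=[4,5];NS=2/' -e 's/mu=np.array(.*);sd=.*/mu=np.array([0.15,0.1,0,0, 0,0,0.2,0]);sd=np.tile([.25,.25,.25,.15],2)/' -e 's/range(18)/range(24)/' cem6.py > cem7.py
for i in 1 2 3 4; do python3 cem7.py $i & done; wait
```

```text
2.71501598842443e-06 1.4414841755227339e-05 [[-0.01, 0.34, 0.27, 0.04], [0.05, -0.1, 0.22, -0.04]]
q [-0.52  0.    0.25  0.83  0.75  2.   -2.47] p [ 0.442 -0.168  0.832] lean 39.4 top 118.4 close [-0.87 -0.49  0.01]
q [-0.73  0.2   1.03  0.53  0.4   2.   -2.2 ] p [ 0.46  -0.208  0.879] lean 40.5 top 114.2 close [-0.91 -0.41  0.  ]
5.85082818997614e-06 1.5177452760514268e-05 [[-0.14, 0.15, 0.2, -0.04], [0.23, -0.02, 0.36, 0.1]]
q [-0.15 -0.01 -0.03  0.89  0.75  2.   -2.54] p [ 0.405 -0.215  0.814] lean 39.1 top 109.4 close [-0.94 -0.35  0.01]
q [-0.36  0.18  0.59  0.42  0.41  2.   -2.05] p [ 0.472 -0.229  0.9  ] lean 40.5 top 125.1 close [-0.82 -0.57 -0.  ]
1.9959933425688658e-05 7.491056248944184e-05 [[-0.13, 0.38, 0.17, 0.06], [-0.1, 0.06, 0.41, 0.09]]
q [ 0.09 -0.04 -0.39  0.9   0.71  2.   -2.49] p [ 0.401 -0.149  0.817] lean 38.4 top 119.5 close [-0.86 -0.52  0.02]
q [ 0.83 -0.05 -0.94  0.63  0.55  2.   -2.1 ] p [ 0.364 -0.146  0.901] lean 40.6 top 135.3 close [-0.7  -0.71 -0.  ]
9.618459592401042e-06 4.2348737227960654e-05 [[-0.24, 0.1, 0.21, 0.03], [0.15, -0.08, 0.28, -0.01]]
q [ 0.1  -0.05 -0.24  0.86  0.69  2.   -2.39] p [ 0.372 -0.211  0.835] lean 38.3 top 115.2 close [-0.89 -0.46  0.03]
q [-0.1   0.05  0.06  0.63  0.7   2.   -2.25] p [ 0.413 -0.254  0.879] lean 40.5 top 117.2 close [-0.89 -0.46  0.  ]
```

Call:
apply_moves(commands=[[100,-0.14,0.15,0.2,-0.04],[100,-0.14,0.15,0.2,-0.04],[100,-0.14,0.15,0.2,-0.04],[100,-0.14,0.15,0.2,-0.04]])

```text
clock: 14.6
position: [0.3986, -0.2112, 0.8146]
ee_rot: [2.173, -1.493, 0.76]
force: [-0.7, -0.1, -0.2]
width: 1.002
gripper_force: 0.0
```

```bash
python3 lean.py
```

```text
t 14.6 j [ 0.132 -0.004 -0.32   0.886  0.758  2.003 -2.543] pos [ 0.3986 -0.2112  0.8146] F [-0.7247 -0.0838 -0.1553]
lean 39.22 topdir 109.5 close axis [-0.9355 -0.3529  0.0169] z [ 0.2109 -0.5961 -0.7747] w 1.0024064119121228 0.0
grasp pt [ 0.3946 -0.2     0.8292]
```

Call:
apply_moves(commands=[[100,0,0.2,0.2,0],[100,0,0.2,0.2,0]])

```text
clock: 14.85
position: [0.3955, -0.1983, 0.8206]
ee_rot: [2.177, -1.485, 0.793]
force: [0.3, -0.8, -0.7]
width: 1.003
gripper_force: 0.0
```

```bash
python3 lean.py
```

```text
t 14.85 j [ 0.354 -0.004 -0.578  0.878  0.774  2.003 -2.56 ] pos [ 0.3955 -0.1983  0.8206] F [ 0.2796 -0.8457 -0.683 ]
lean 40.06 topdir 111.3 close axis [-0.9311 -0.3647  0.0009] z [ 0.2341 -0.5995 -0.7653] w 1.003008975957558 0.0
grasp pt [ 0.3911 -0.187   0.8349]
```

```bash
cat > s8.py <<'E'
from fast import *
from cell import observe
q0=observe()['joints']
for nm,A,B in(("a",[.2,0,-.8,.1],[.05,.05,-.35,.34]),("b",[.3,-.2,-.8,.1],[.05,.1,-.35,.34]),("c",[.1,-.3,-.8,.2],[.1,.1,-.35,.34]),("d",[.4,.1,-.8,.2],[0,.0,-.35,.34])):
    q=q0.copy();mm=9
    for k in range(20):
        q=step(q,A if k<4 else B)
        if k in(3,9,14,19): print(nm,k,info(q),"wr",fkj(q)[3][2].round(2),"el",fkj(q)[3][1].round(2))
E
python3 s8.py
```

```text
a 3 q [ 0.4  -0.17 -0.43  1.51  0.52  1.42 -2.59] p [ 0.445 -0.197  0.63 ] lean 40.0 top 122.6 close [-0.84 -0.54  0.  ] wr [0.32 0.   0.91] el [-0.1  -0.01  0.82]
a 9 q [-0.13 -0.35  0.39  1.91 -0.08  0.89 -1.23] p [ 0.464 -0.177  0.505] lean 40.0 top -179.4 close [ 0.02 -1.    0.  ] wr [ 0.23 -0.18  0.79] el [-0.19 -0.08  0.79]
a 14 q [-1.03 -0.44  1.32  1.88 -0.22  1.1  -0.31] p [ 0.476 -0.142  0.409] lean 39.1 top -132.2 close [ 0.75 -0.66  0.02] wr [ 0.32 -0.31  0.7 ] el [-0.09 -0.24  0.77]
a 19 q [-1.13 -0.44  1.32  1.98 -0.25  1.28  0.32] p [ 0.381 -0.036  0.366] lean 38.0 top -99.5 close [0.99 0.03 0.15] wr [ 0.34 -0.26  0.66] el [-0.07 -0.24  0.77]
b 3 q [ 0.45 -0.12 -0.38  1.48  0.52  1.36 -2.51] p [ 0.469 -0.245  0.63 ] lean 40.0 top 122.6 close [-0.84 -0.54  0.  ] wr [ 0.34 -0.04  0.91] el [-0.08 -0.02  0.83]
b 9 q [ 0.01 -0.25  0.38  1.86 -0.23  0.89 -1.05] p [ 0.488 -0.206  0.505] lean 40.0 top -179.4 close [ 0.02 -1.    0.01] wr [ 0.25 -0.21  0.79] el [-0.15 -0.05  0.81]
b 14 q [-0.4   0.13  1.21  1.85 -0.83  1.38  0.32] p [ 0.498 -0.148  0.404] lean 39.4 top -133.0 cl
[... 869 characters left out ...]
   0.69] el [-0.02 -0.25  0.77]
d 3 q [ 0.38 -0.15 -0.41  1.5   0.46  1.31 -2.43] p [ 0.493 -0.173  0.63 ] lean 40.0 top 134.1 close [-0.72 -0.7   0.  ] wr [ 0.33 -0.    0.91] el [-0.09 -0.02  0.82]
d 9 q [-0.17 -0.26  0.53  1.84 -0.29  0.95 -0.87] p [ 0.493 -0.169  0.505] lean 39.9 top -168.1 close [ 0.21 -0.98  0.01] wr [ 0.26 -0.22  0.79] el [-0.14 -0.08  0.81]
d 14 q [-0.3   0.28  1.27  1.73 -0.98  1.73  0.49] p [ 0.497 -0.126  0.455] lean 45.9 top -121.3 close [ 0.85 -0.53 -0.01] wr [ 0.36 -0.35  0.71] el [0.14 0.   0.81]
d 19 q [ 0.08  0.61  0.73  1.42 -0.74  2.    1.11] p [ 0.497 -0.125  0.35 ] lean 45.8 top -72.8 close [ 0.96  0.29 -0.01] wr [ 0.58 -0.38  0.61] el [ 0.3  -0.07  0.74]
```

```bash
cat > s9.py <<'E'
from fast import *
from cell import observe
q0=observe()['joints']
for nm,A,B,C in(("a",[.7,-.3,-.5,.1],[.1,-.05,-.2,.35],[-.3,.15,-.5,.3]),("b",[.7,-.3,-.8,.2],[.1,.0,-.1,.35],[-.25,.2,-.3,.28]),("c",[.6,-.5,-.6,.2],[.2,.0,-.1,.35],[-.35,.3,-.5,.28])):
    q=q0.copy();mm=1
    for k in range(20):
        q=step(q,A if k<5 else B if k<14 else C);mm=min(mm,np.minimum(q-lo,hi-q)[1:].min()) if k>3 else mm
        if k in(4,9,13,19): print(nm,k,info(q),"wr",fkj(q)[3][2].round(2),"el",fkj(q)[3][1].round(2),mm.round(2) if k>3 else"")
E
python3 s9.py
```

```text
a 4 q [ 0.49  0.16 -0.51  1.11  0.63  1.45 -2.45] p [ 0.607 -0.288  0.671] lean 40.0 top 125.5 close [-0.81 -0.58  0.  ] wr [ 0.47 -0.09  0.95] el [ 0.06 -0.09  0.82] 0.29
a 9 q [ 0.95  0.16 -0.55  1.25 -0.15  1.09 -1.19] p [ 0.639 -0.301  0.612] lean 39.9 top 175.3 close [-0.08 -1.    0.  ] wr [ 0.4  -0.28  0.9 ] el [ 0.02 -0.11  0.82] 0.29
a 13 q [ 1.04  0.49 -0.7   0.96 -0.29  1.44 -0.51] p [ 0.663 -0.312  0.564] lean 39.9 top -144.8 close [ 0.58 -0.81  0.  ] wr [ 0.47 -0.45  0.85] el [ 0.1  -0.26  0.76] 0.29
a 19 q [ 1.08  0.72 -0.87  1.09 -0.14  1.72  0.24] p [ 0.555 -0.258  0.385] lean 39.9 top -93.2 close [ 1.   -0.05  0.  ] wr [ 0.54 -0.49  0.67] el [ 0.14 -0.36  0.68] 0.28
b 4 q [ 0.54  0.05 -0.38  1.43  0.41  1.07 -2.19] p [ 0.607 -0.287  0.582] lean 40.0 top 139.8 close [-0.64 -0.76  0.  ] wr [ 0.43 -0.13  0.87] el [ 0.01 -0.06  0.83] 0.49
b 9 q [ 1.11  0.23 -0.72  1.34 -0.25  1.05 -0.9 ] p [ 0.643 -0.281  0.552] lean 39.8 top -171.4 close [ 0.16 -0.99  0.01] wr [ 0.41 -0.32  0.84] el [ 0.02 -0.15  0.81] 0.49
b 13 q [ 1.04  0.59 -0.84  0.93 -0.21  1.51 -0.37] p [ 0.667 -0.
[... 266 characters left out ...]
5  0.66] 0.15
c 4 q [ 0.61  0.06 -0.3   1.29  0.29  1.15 -1.98] p [ 0.577 -0.347  0.642] lean 40.0 top 139.7 close [-0.64 -0.76  0.  ] wr [ 0.4  -0.19  0.93] el [-0.   -0.06  0.83] 0.5
c 9 q [ 0.91  0.27 -0.36  1.11 -0.38  1.26 -0.79] p [ 0.638 -0.346  0.612] lean 40.0 top -170.5 close [ 0.17 -0.99  0.  ] wr [ 0.4  -0.38  0.9 ] el [ 0.05 -0.15  0.81] 0.5
c 13 q [ 0.83  0.7  -0.46  0.48 -0.4   1.83 -0.35] p [ 0.685 -0.344  0.587] lean 40.0 top -130.6 close [ 0.76 -0.65  0.01] wr [ 0.53 -0.52  0.87] el [ 0.21 -0.3   0.69] 0.17
c 19 q [ 0.89  0.7  -0.64  0.97 -0.24  1.89  0.41] p [ 0.56  -0.236  0.408] lean 40.0 top -82.4 close [0.99 0.14 0.  ] wr [ 0.59 -0.47  0.69] el [ 0.19 -0.32  0.69] 0.11
```

Call:
apply_moves(commands=[[100,0.7,-0.3,-0.5,0.1],[100,0.7,-0.3,-0.5,0.1],[100,0.7,-0.3,-0.5,0.1],[100,0.7,-0.3,-0.5,0.1],[100,0.7,-0.3,-0.5,0.1],[100,0.1,-0.05,-0.2,0.35],[100,0.1,-0.05,-0.2,0.35],[100,0.1,-0.05,-0.2,0.35],[100,0.1,-0.05,-0.2,0.35],[100,0.1,-0.05,-0.2,0.35]])

```text
clock: 16.1
position: [0.6356, -0.3021, 0.6101]
ee_rot: [2.927, -0.106, 1.062]
force: [0.8, 0.7, -1.1]
width: 0.999
gripper_force: 0.0
```

```bash
python3 lean.py
```

```text
t 16.1 j [ 0.935  0.159 -0.521  1.261 -0.176  1.092 -1.169] pos [ 0.6356 -0.3021  0.6101] F [ 0.8101  0.6886 -1.1034]
lean 39.89 topdir 175.8 close axis [-0.0729 -0.9973  0.001 ] z [ 0.6396 -0.0475 -0.7673] w 0.9994229536911486 0.0
grasp pt [ 0.6236 -0.3012  0.6245]
```

Call:
apply_moves(commands=[[100,0.1,-0.05,-0.2,0.35],[100,0.1,-0.05,-0.2,0.35],[100,0.1,-0.05,-0.2,0.35],[100,0.1,-0.05,-0.2,0.35],[100,-0.3,0.15,-0.5,0.3],[100,-0.3,0.15,-0.5,0.3],[100,-0.3,0.15,-0.5,0.3],[100,-0.3,0.15,-0.5,0.3],[100,-0.3,0.15,-0.5,0.3],[100,-0.3,0.15,-0.5,0.3]])

```text
clock: 17.35
position: [0.5515, -0.2598, 0.3801]
ee_rot: [-1.862, -1.78, -0.668]
force: [0.4, -0.3, -0.6]
width: 0.999
gripper_force: 0.0
```

```bash
python3 lean.py
```

```text
t 17.35 j [ 1.05   0.709 -0.8    1.092 -0.176  1.735  0.275] pos [ 0.5515 -0.2598  0.3801] F [ 0.4275 -0.2887 -0.6088]
lean 39.83 topdir -92.0 close axis [ 0.9991 -0.0424 -0.0069] z [ 0.0219  0.6402 -0.7679] w 0.9991815135245609 0.0
grasp pt [ 0.5511 -0.2719  0.3946]
```

Call:
apply_moves(commands=[[100,-0.12,0.31,-0.6,0.024],[100,-0.12,0.31,-0.6,0.024],[100,-0.12,0.31,-0.6,0.024],[100,-0.12,0.31,-0.6,0.024],[100,-0.12,0.31,-0.6,0.024],[100,-0.12,0.31,-0.6,0.024],[100,-0.12,0.31,-0.6,0.024],[100,0,0,0,0]])

```text
clock: 18.35
position: [0.4986, -0.1286, 0.1281]
ee_rot: [-1.776, -1.842, -0.636]
force: [0.8, -0.2, 1.0]
width: 0.998
gripper_force: 0.0
```

```bash
python3 lean.py
cat > wr.py <<'E'
from h import *
from cell import observe,imaging
import sys
n=sys.argv[1];s=observe();p,d=imaging.get_image("wrist");c=imaging.camera_params("wrist");T=np.array(c["tool_from_camera"])
M=Ro.from_rotvec(s['ee_rot']).as_matrix()
o=s['position']+M@T[:3,3];R=M@T[:3,:3]
np.savez(f"pics/{n}.npz",p=p,d=d,K=c["camera_matrix"],o=o,R=Ro.from_matrix(R).as_rotvec())
cv2.imwrite(f"pics/{n}.png",p[:,:,::-1])
E
python3 wr.py w1
```

```text
t 18.35 j [ 1.05   0.79  -0.815  1.695 -0.108  1.135  0.422] pos [ 0.4986 -0.1286  0.1281] F [ 0.8091 -0.1828  0.9876]
lean 40.01 topdir -87.1 close axis [ 0.9992  0.0397 -0.0099] z [-0.0331  0.6421 -0.7659] w 0.9981081350647286 0.0
grasp pt [ 0.4992 -0.1407  0.1425]
```

View pics/w1.png

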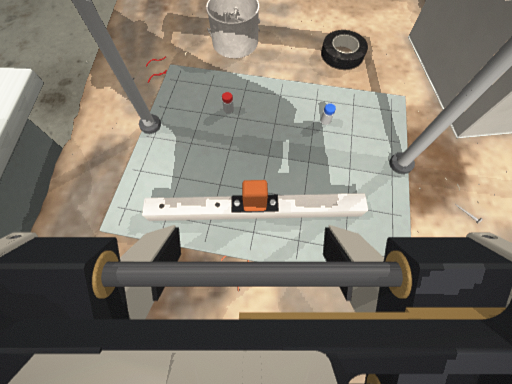

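```bash
cat > meas.py <<'E'
from h import *
import sys
np.set_printoptions(precision=4,suppress=True)
p,d,K,o,R=load(sys.argv[1]);P=cloud(d,K,o,R);hsv=cv2.cvtColor(p,cv2.COLOR_RGB2HSV).astype(int);H,Sa,V=hsv[...,0],hsv[...,1],hsv[...,2]
box=np.zeros(H.shape,bool);box[80:225,120:400]=1;ok=box&(d>0)
res={}
for nm,m in(("red",((H<5)|(H>174))&(Sa>150)),("blue",(H>100)&(H<130)&(Sa>120))):
    m=m&ok&(P[...,2]>.015);v,u=np.nonzero(m);q=P[m];t=q[q[:,2]>q[:,2].max()-.003]
    print(nm,m.sum(),"bbox",u.min(),u.max(),v.min(),v.max(),"zmax",q[:,2].max(),"top mid",(t.min(0)+t.max(0))/2,"med",np.median(q,0)); res[nm]=onz((u.min()+u.max())/2,v.min()+ (u.max()-u.min())*.33,K,o,R,.034);print("  axis by onz",res[nm])
m=(H>5)&(H<18)&(Sa>150)&ok&(P[...,2]>.03);q=P[m];t=q[q[:,2]>.065]
print("orange",m.sum(),"top rng",t.min(0),t.max(0),"mid",(t.min(0)+t.max(0))/2)
m=(V>150)&(Sa<60)&ok&(P[...,2]>.024)&(P[...,2]<.033);t=P[m]
if m.sum()>50:
    c=t.mean(0);U,S_,W=np.linalg.svd((t-c)[:,:2]);a=W[0]*np.sign(W[0,0]);n=np.array([-a[1],a[0]])
    s=(t-c)[:,:2]@a;w=(t-c)[:,:2]@n;e0,e1=np.percentile(s,[.3,99.7]);w0,w1=np.percentile(w,[1,99])
    print("bar",m.sum(),"yaw",np.degrees(np.arctan2(a[1],a[0])),"len",e1-e0,"wid",w1-w0,"mid",c[:2]+a*(e0+e1)/2+n*(w0+w1)/2,"z",np.median(t[:,2]))
    mid=c[:2]+n*(w0+w1)/2
    for k in res: print(k,"dist to mid line",(res[k][:2]-mid)@n)
m=(Sa<60)&(H>0)&ok&(P[...,2]<.014);print("plate z",np.median(P[m][:,2]))
print("pins dir",np.degrees(np.arctan2(*(res["blue"]-res["red"])[[1,0]])),"sep",np.linalg.norm(res["blue"]-res["red"]))
E
python3 meas.py w1
```

```text
red 87 bbox 222 231 92 102 zmax 0.03503854850411009 top mid [0.4581 0.0792 0.0335] med [0.4588 0.0777 0.0333]
  axis by onz [0.4581 0.0804 0.034 ]
blue 96 bbox 324 335 104 114 zmax 0.03532119638841941 top mid [0.5874 0.0646 0.0339] med [0.5865 0.0628 0.0334]
  axis by onz [0.5865 0.0641 0.034 ]
orange 734 top rng [ 0.487  -0.0736  0.0651] [ 0.5105 -0.0554  0.0715] mid [ 0.4987 -0.0645  0.0683]
bar 3337 yaw 3.738247458712655 len 0.23899148231989692 wid 0.021077894366503917 mid [ 0.4982 -0.064 ] z 0.027731375177574402
red dist to mid line 0.14665825336240054
blue dist to mid line 0.12208729105718566
plate z 0.007824086336279706
pins dir -7.206383229129732 sep 0.12941601949773907
```

Call:
apply_moves(commands=[[100,0,0.33,-0.37,0.006],[100,0,0.33,-0.37,0.006],[100,0,0.33,-0.37,0.006],[100,0,0.28,-0.36,0.006],[100,0,0,0,0]])

```text
clock: 19.02
position: [0.5019, -0.0546, 0.0428]
ee_rot: [-1.768, -1.853, -0.639]
force: [-0.6, -0.1, -0.1]
width: 0.999
gripper_force: 0.0
```

```bash
python3 lean.py
```

```text
t 19.02 j [ 0.95   0.879 -0.799  1.829 -0.085  0.88   0.398] pos [ 0.5019 -0.0546  0.0428] F [-0.5616 -0.1195 -0.0847]
lean 39.94 topdir -87.0 close axis [ 0.9988  0.0481 -0.0029] z [-0.0331  0.6411 -0.7667] w 0.9989211892619717 0.0
grasp pt [ 0.5025 -0.0667  0.0572]
```

Call:
apply_moves(commands=[[100,-0.06,0.04,-0.05,0],[60,0,0,0,0],[35,0,0,0,0],[0,0,0,0,0],[0,0,0,0,0],[0,0,0,0,0],[0,0,0,0,0],[0,0,0,0,0]], newtons=12)

```text
clock: 20.02
position: [0.4986, -0.0528, 0.0399]
ee_rot: [-1.77, -1.852, -0.642]
force: [0.6, 0.5, -1.0]
width: 0.285
gripper_force: 0.0
```

```bash
python3 lean.py; python3 wr.py w2; python3 meas.py w2
```

```text
t 20.02 j [ 0.954  0.881 -0.802  1.842 -0.084  0.867  0.399] pos [ 0.4986 -0.0528  0.0399] F [ 0.5517  0.5377 -0.9525]
lean 39.97 topdir -87.3 close axis [ 0.9989  0.046  -0.0011] z [-0.0304  0.6417 -0.7664] w 0.28512721178100187 0.0
grasp pt [ 0.4992 -0.0649  0.0543]
red 202 bbox 204 219 83 98 zmax 0.0352840559763761 top mid [0.4584 0.0793 0.0338] med [0.4588 0.0773 0.0333]
  axis by onz [0.4587 0.0791 0.034 ]
blue 230 bbox 355 372 101 117 zmax 0.03530433877371311 top mid [0.5873 0.0651 0.0338] med [0.5862 0.063  0.0333]
  axis by onz [0.5859 0.0647 0.034 ]Traceback (most recent call last):
  File "meas.py", line 11, in <module>
    print("orange",m.sum(),"top rng",t.min(0),t.max(0),"mid",(t.min(0)+t.max(0))/2)
                                     ~~~~~^^^
    return umr_minimum(a, axis, None, out, keepdims, initial, where)
ValueError: zero-size array to reduction operation minimum which has no identity
```

Call:
apply_moves(commands=[[0,0,0,0,0],[0,0,0,0,0]], newtons=20)

```text
clock: 20.32
position: [0.4984, -0.0527, 0.0399]
ee_rot: [-1.77, -1.853, -0.642]
force: [-1.2, 0.3, 0.6]
width: 0.256
gripper_force: 20.0
```

Call:
apply_moves(commands=[[0,0.027,0.12,0,-0.03],[0,0.027,0.2,0,-0.03],[0,0.027,0.2,0,-0.03],[0,0.027,0.2,0,-0.03],[0,0.027,0.2,0,-0.03]])

```text
clock: 20.95
position: [0.5077, 0.0014, 0.04]
ee_rot: [-1.85, -1.793, -0.671]
force: [0.4, -6.1, 5.8]
width: 0.259
gripper_force: 20.0
```

```bash
python3 lean.py;  python3 wr.py w3
```

```text
t 20.95 j [ 0.901  0.856 -0.822  1.927 -0.141  0.717  0.319] pos [0.5077 0.0014 0.04  ] F [ 0.4327 -6.143   5.7706]
lean 39.88 topdir -91.8 close axis [ 0.9995 -0.0314  0.0002] z [ 0.0204  0.6409 -0.7674] w 0.2589026952508289 20.00075340270996
grasp pt [ 0.5073 -0.0106  0.0544]
```

View pics/w3.png

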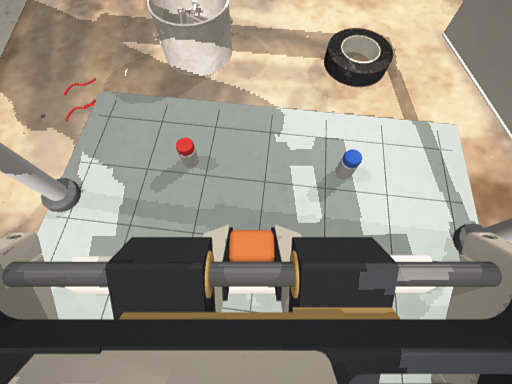

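Call:
apply_moves(commands=[[0,0.021,0.17,0,-0.027],[0,0.021,0.17,0,-0.027],[0,0.021,0.17,0,-0.027],[0,0.021,0.17,0,-0.027],[0,0.021,0.17,0,-0.027],[0,0.021,0.14,0,-0.027],[0,0,0,0,0]])

```text
clock: 21.88
position: [0.5133, 0.0632, 0.0399]
ee_rot: [-1.925, -1.727, -0.699]
force: [0.4, 1.2, -0.4]
width: 0.265
gripper_force: 20.0
```

```bash
python3 lean.py;  python3 wr.py w4; python3 -c "
import cv2;i=cv2.imread('pics/w4.png');cv2.imwrite('pics/w4c.png',cv2.resize(i[140:330,30:480],None,fx=1.77,fy=1.77,interpolation=2))"
```

```text
t 21.88 j [ 0.827  0.836 -0.846  2.013 -0.206  0.553  0.234] pos [0.5133 0.0632 0.0399] F [ 0.3948  1.2149 -0.4416]
lean 40.01 topdir -96.0 close axis [ 0.9942 -0.1078 -0.002 ] z [ 0.0678  0.6393 -0.7659] w 0.26470096013102445 20.000647008419037
grasp pt [0.5121 0.0512 0.0543]
```

View pics/w4c.png

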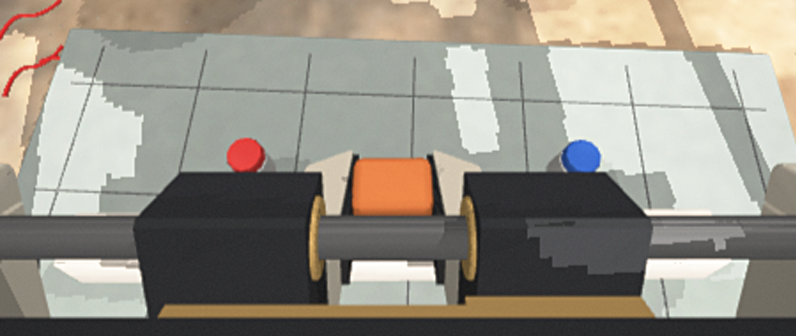

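Call:
apply_moves(commands=[[0,0.003,0.025,0,-0.01],[0,0.003,0.025,0,0],[0,0.003,0.025,0,0]])

```text
clock: 22.3
position: [0.5152, 0.0657, 0.0398]
ee_rot: [-1.934, -1.721, -0.702]
force: [-0.8, -4.3, 2.0]
width: 0.259
gripper_force: 20.0
```

Call:
apply_moves(commands=[[0,0,0.02,0,0]])

```text
clock: 22.42
position: [0.5153, 0.0671, 0.0398]
ee_rot: [-1.934, -1.722, -0.703]
force: [0.6, -2.2, 0.6]
width: 0.258
gripper_force: 20.0
```

Call:
apply_moves(commands=[[0,0,0.02,0,0]])

```text
clock: 22.55
position: [0.5152, 0.0686, 0.0398]
ee_rot: [-1.934, -1.722, -0.702]
force: [0.1, -2.6, -0.1]
width: 0.262
gripper_force: 20.0
```

```bash
python3 -c "
from cell import observe
s=observe();print(s['ft_torque'])"; python3 lean.py
```

```text
[-1.22988467  0.15182533 -0.10488886]
t 22.55 j [ 0.818  0.835 -0.848  2.018 -0.212  0.537  0.226] pos [0.5152 0.0686 0.0398] F [ 0.0979 -2.5874 -0.1006]
lean 39.96 topdir -96.6 close axis [ 0.9933 -0.1154 -0.0006] z [ 0.0737  0.638  -0.7665] w 0.26166985252417096 19.993484616279602
grasp pt [0.5138 0.0566 0.0543]
```

Call:
apply_moves(commands=[[0,0,0.015,0,0]])

```text
clock: 22.68
position: [0.515, 0.0697, 0.0399]
ee_rot: [-1.933, -1.722, -0.702]
force: [0.5, -2.1, 0.2]
width: 0.258
gripper_force: 20.0
```

Call:
apply_moves(commands=[[0,0,0.015,0,0]])

```text
clock: 22.8
position: [0.5149, 0.0706, 0.0398]
ee_rot: [-1.933, -1.722, -0.702]
force: [1.1, -1.8, -0.8]
width: 0.26
gripper_force: 20.0
```

```bash
python3 -c "
from cell import observe
s=observe();print(s['ft_torque'])"; python3 lean.py
```

```text
[-1.32172789  0.03682108 -0.06990675]
t 22.8 j [ 0.815  0.834 -0.848  2.02  -0.212  0.534  0.224] pos [0.5149 0.0706 0.0398] F [ 1.099  -1.825  -0.7674]
lean 39.97 topdir -96.5 close axis [ 0.9934 -0.1148 -0.001 ] z [ 0.0729  0.6382 -0.7664] w 0.2597222657716685 19.99347299337387
grasp pt [0.5135 0.0586 0.0542]
```

```bash
cat > look.py <<'E'
from h import *
from cell import imaging
import sys
t=sys.argv[1];out=[]
for n,(a,b,c,e) in(("scene",(165,275,180,350)),("top",(130,270,215,345))):
    p,d=imaging.get_image(n);k=imaging.camera_params(n);np.savez(f"pics/{n}{t}.npz",p=p,d=d,K=k["camera_matrix"],o=k["origin"],R=k["rotation"])
    q=p[a:b,c:e,::-1];out.append(cv2.resize(q,(400,int(400*q.shape[0]/q.shape[1])),interpolation=cv2.INTER_CUBIC))
h=max(o.shape[0] for o in out);out=[cv2.copyMakeBorder(o,0,h-o.shape[0],0,0,0) for o in out]
cv2.imwrite(f"pics/look{t}.png",np.hstack(out))
E
python3 look.py 1
```

```text
(no output)
```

View pics/look1.png

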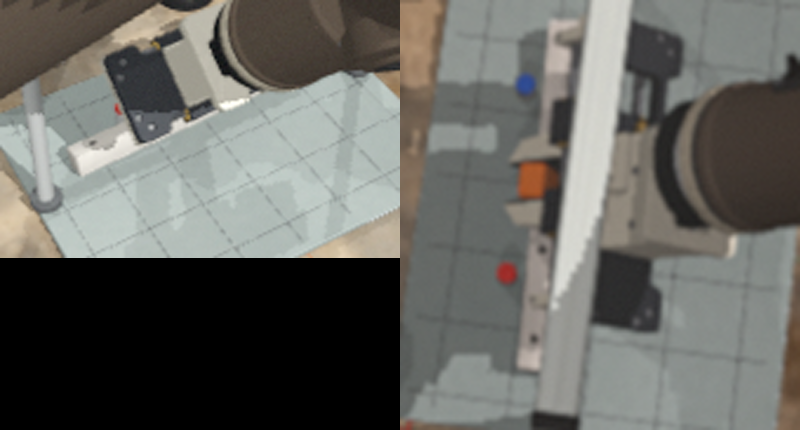

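```bash
cat > gap.py <<'E'
from h import *
import sys
np.set_printoptions(precision=4,suppress=True)
p,d,K,o,R=load("top"+sys.argv[1]);g=p.astype(float)
hsv=cv2.cvtColor(p,cv2.COLOR_RGB2HSV).astype(int);H,Sa,V=hsv[...,0],hsv[...,1],hsv[...,2]
# redness: bar is warm/pinkish vs. bluish-grey plate: use R-B
rb=g[...,0]-g[...,2]
pts=[]
for v in list(range(138,150))+list(range(206,250)):
    uc=(548-(v-138)*3.077*.093)/3.077+215 if 0 else None
    u0=int(215+(548-(v-137)*3.077*33/345)/3.077)
    seg=rb[v,u0-6:u0+6];t=(seg[:3].mean()+seg[-4:].mean())/2
    k=np.nonzero((seg[:-1]<t)&(seg[1:]>=t))[0]
    if len(k) and seg[-4:].mean()-seg[:3].mean()>8:
        k=k[0];u=u0-6+k+(t-seg[k])/(seg[k+1]-seg[k]);pts.append(onz(u,v,K,o,R,.028)[:2])
pts=np.array(pts);print(len(pts))
f=np.polyfit(pts[:,0],pts[:,1],1)
for _ in range(3):
    r=pts[:,1]-np.polyval(f,pts[:,0]);s=np.abs(r)<max(.001,1.5*np.std(r));f=np.polyfit(pts[s,0],pts[s,1],1)
print("edge yaw",np.degrees(np.arctan(f[0])),"n",s.sum(),"std",r[s].std())
for nm,m in(("red",((H<6)|(H>174))&(Sa>130)),("blue",(H>100)&(H<130)&(Sa>110))):
    b=np.zeros(H.shape,bool);b[140:235,240:265]=1;v,u=np.nonzero(m&b)
    wgt=Sa[v,u].astype(float);c=onz((u*wgt).sum()/wgt.sum(),(v*wgt).sum()/wgt.sum(),K,o,R,.034)
    print(nm,len(u),c,"gap mm",1000*((c[1]-np.polyval(f,c[0]))*np.cos(np.arctan(f[0]))-.007))
E
python3 gap.py 1
```

```text
13
edge yaw -12.239635453860291 n 10 std 0.0009764683259352777
red 30 [0.4577 0.0805 0.034 ] gap mm 261.5175662721601
blue 29 [0.5869 0.0656 0.034 ] gap mm 274.3117432117292
```

Call:
apply_moves(commands=[[0,0,0.025,0,0]])

```text
clock: 23.02
position: [0.5148, 0.0719, 0.0398]
ee_rot: [-1.933, -1.722, -0.702]
force: [-0.0, -1.7, -0.6]
width: 0.261
gripper_force: 20.0
```

Call:
apply_moves(commands=[[0,0,0.025,0,0]])

```text
clock: 23.15
position: [0.5147, 0.0736, 0.0398]
ee_rot: [-1.933, -1.722, -0.702]
force: [0.6, -2.8, -0.7]
width: 0.261
gripper_force: 20.0
```

```bash
python3 -c "
from cell import observe
s=observe();print(s['ft_torque'],s['force'],s['position'])"
```

```text
[-1.25770208  0.1479304  -0.05340549] [ 0.56763204 -2.81003323 -0.67141581] [0.51473767 0.07355091 0.0398427 ]
```

Call:
apply_moves(commands=[[0,0,0.02,0,0]])

```text
clock: 23.28
position: [0.5147, 0.0749, 0.0398]
ee_rot: [-1.933, -1.722, -0.702]
force: [-0.3, -1.5, -0.0]
width: 0.258
gripper_force: 20.0
```

Call:
apply_moves(commands=[[0,0,0.02,0,0]])

```text
clock: 23.4
position: [0.5147, 0.076, 0.0398]
ee_rot: [-1.933, -1.722, -0.702]
force: [0.0, -2.3, -0.8]
width: 0.26
gripper_force: 20.0
```

```bash
python3 -c "
from cell import observe
s=observe();print(s['ft_torque'],s['force'],s['position'])"; python3 look.py 2; python3 -c "
import cv2,numpy as np
p=np.load('pics/top2.npz')['p'][130:255,235:285,::-1];cv2.imwrite('pics/t2.png',cv2.resize(p,None,fx=4.8,fy=4.8,interpolation=cv2.INTER_CUBIC))"
```

```text
[-1.27641604  0.11277046 -0.0348053 ] [ 0.02102093 -2.29128448 -0.81026887] [0.51467275 0.07603924 0.03982486]
```

View pics/t2.png

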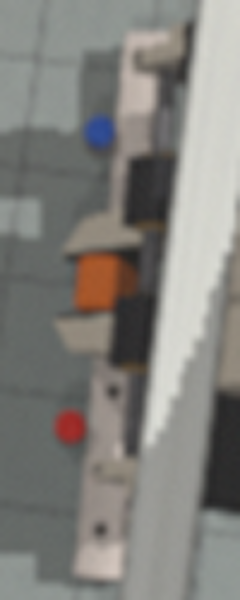

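Call:
apply_moves(commands=[[0,0,0.017,0,0]])

```text
clock: 23.62
position: [0.5148, 0.0766, 0.0398]
ee_rot: [-1.933, -1.722, -0.702]
force: [-2.6, -5.9, 3.9]
width: 0.26
gripper_force: 20.0
```

Call:
apply_moves(commands=[[0,0,0.017,0,0]])

```text
clock: 23.75
position: [0.5149, 0.0772, 0.0398]
ee_rot: [-1.934, -1.722, -0.701]
force: [-2.5, -9.1, 4.3]
width: 0.26
gripper_force: 20.0
```

```bash
python3 -c "
from cell import observe
s=observe();print(s['ft_torque'],s['force'],s['position'])"; python3 lean.py
```

```text
[-1.68822831  0.40692454  0.22368581] [-2.47357014 -9.0742662   4.34262047] [0.51486085 0.07716585 0.0397677 ]
t 23.75 j [ 0.804  0.833 -0.85   2.025 -0.216  0.522  0.217] pos [0.5149 0.0772 0.0398] F [-2.4736 -9.0743  4.3426]
lean 39.92 topdir -96.6 close axis [ 0.9933 -0.1154 -0.0011] z [ 0.0733  0.6376 -0.7669] w 0.2600057287853812 20.000197291374207
grasp pt [0.5135 0.0652 0.0542]
```

Call:
apply_moves(commands=[[0,0,0.01,0,0.015]])

```text
clock: 23.88
position: [0.5148, 0.0775, 0.0397]
ee_rot: [-1.927, -1.728, -0.699]
force: [-3.2, -8.9, 4.6]
width: 0.259
gripper_force: 20.0
```

```bash
cat > f.py <<'E'
from cell import observe
import numpy as np
s=observe();print(s['clock'],s['ft_torque'].round(3),s['force'].round(1),s['position'].round(4),s['ee_rot'].round(4))
E
python3 f.py
```

```text
23.875 [-1.743  0.45   0.082] [-3.2 -8.9  4.6] [0.5148 0.0775 0.0397] [-1.9271 -1.728  -0.6986]
```

Call:
apply_moves(commands=[[0,0,0.01,0,0.015]])

```text
clock: 24.0
position: [0.5148, 0.0779, 0.0397]
ee_rot: [-1.92, -1.734, -0.696]
force: [-4.4, -9.9, 6.3]
width: 0.257
gripper_force: 20.0
```

```bash
python3 f.py
```

```text
24.0 [-1.792  0.623  0.075] [-4.4 -9.9  6.3] [0.5148 0.0779 0.0397] [-1.9199 -1.7342 -0.6956]
```

Call:
apply_moves(commands=[[0,0,0,0,0],[0,0,0.015,0,0]], newtons=5)

```text
clock: 24.25
position: [0.5149, 0.0798, 0.0397]
ee_rot: [-1.919, -1.734, -0.696]
force: [0.4, -3.5, -1.2]
width: 0.263
gripper_force: 5.0
```

```bash
python3 f.py
```

```text
24.25 [-1.482  0.136 -0.116] [ 0.4 -3.5 -1.2] [0.5149 0.0798 0.0397] [-1.9188 -1.7341 -0.6965]
```

Call:
apply_moves(commands=[[0,0,0.015,0,0.012]])

```text
clock: 24.38
position: [0.5149, 0.0808, 0.0398]
ee_rot: [-1.912, -1.74, -0.694]
force: [0.4, -3.5, -1.7]
width: 0.264
gripper_force: 5.0
```

```bash
python3 f.py; python3 look.py 3; python3 -c "
import cv2,numpy as np
p=np.load('pics/top3.npz')['p'];a=p[130:255,235:285,::-1];p=np.load('pics/top2.npz')['p'];b=p[130:255,235:285,::-1];f=lambda q:cv2.resize(q,None,fx=4.8,fy=4.8,interpolation=cv2.INTER_CUBIC)
l=p=None
L=lambda q,y:cv2.resize(q[y:y+30,0:50],None,fx=8,fy=8,interpolation=cv2.INTER_CUBIC)
cv2.imwrite('pics/t3.png',np.hstack([np.vstack([L(a,14),L(a,78)]),f(a)[:480]]))"
```

```text
24.375 [-1.623  0.131 -0.144] [ 0.4 -3.5 -1.7] [0.5149 0.0808 0.0398] [-1.9123 -1.7397 -0.6943]
```

View pics/t3.png

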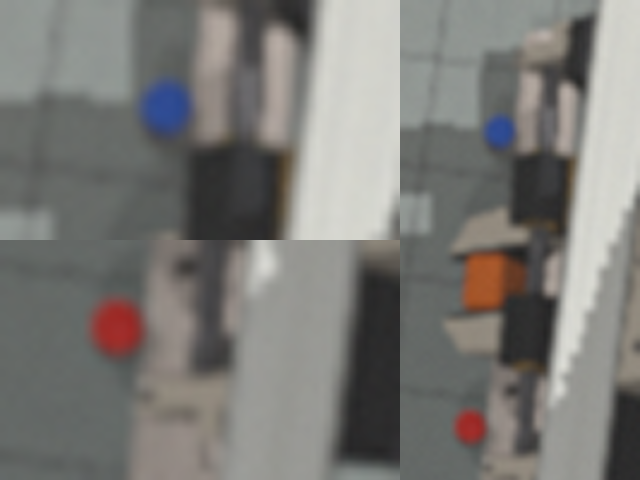

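```bash
cat > gap2.py <<'E'
from h import *
import sys
np.set_printoptions(precision=2,suppress=True,linewidth=150)
p,d,K,o,R=load("top"+sys.argv[1]);g=p.astype(float);rb=cv2.GaussianBlur(g[...,0]-g[...,2],(1,5),0)
hsv=cv2.cvtColor(p,cv2.COLOR_RGB2HSV).astype(int);H,Sa,V=hsv[...,0],hsv[...,1],hsv[...,2]
P=[]
for v in list(range(143,153))+list(range(209,216))+list(range(224,248)):
    uc=260.2-(v-137)*.087;u0=int(round(uc));a=rb[v,u0-5:u0+6];lo_,hi_=np.median(a[:3]),np.max(a[5:9]);t=(lo_+hi_)/2
    k=[i for i in range(2,9) if a[i]<t<=a[i+1]]
    if k and hi_-lo_>10: u=u0-5+k[0]+(t-a[k[0]])/(a[k[0]+1]-a[k[0]]);P.append([v,*onz(u,v,K,o,R,.028)[:2]])
P=np.array(P);
if len(P)>8:
    s=np.ones(len(P),bool)
    for _ in range(4): f=np.polyfit(P[s,1],P[s,2],1);r=P[:,2]-np.polyval(f,P[:,1]);s=np.abs(r)<.0012
    print(len(P),s.sum(),"vs",P[s,0].astype(int),"yaw",np.degrees(np.arctan(f[0])),"std mm",1e3*r[s].std())
    for nm,m in(("red",((H<8)|(H>172))&(Sa>110)),("blue",(H>100)&(H<130)&(Sa>100))):
        b=np.zeros(H.shape,bool);b[140:235,240:265]=1;v,u=np.nonzero(m&b);w=Sa[v,u].astype(float)-90
        c=onz((u*w).sum()/w.sum(),(v*w).sum()/w.sum(),K,o,R,.034);print(nm,len(u),c.round(4),"gap mm",1e3*((c[1]-np.polyval(f,c[0]))*np.cos(np.arctan(f[0]))-.007))
else: print(P)
E
for k in 1 2 3; do python3 gap2.py $k; done
```

```text
38 38 vs [143 144 145 147 148 149 150 151 152 209 210 211 212 213 224 225 226 227 228 229 230 231 232 233 234 235 236 237 238 239 240 241 242 243 244 245 246
 247] yaw -6.2163016483429505 std mm 0.2651437187537237
red 33 [0.46 0.08 0.03] gap mm 4.737719450464411
blue 30 [0.59 0.07 0.03] gap mm 3.999664220265966
39 39 vs [143 144 145 146 147 148 149 150 151 152 209 210 211 212 213 224 225 226 227 228 229 230 231 232 233 234 235 236 237 238 239 240 241 242 243 244 245
 246 247] yaw -6.262424783567811 std mm 0.27379087081690656
red 32 [0.46 0.08 0.03] gap mm -0.011932433210105897
blue 30 [0.59 0.07 0.03] gap mm -0.529334728149266
39 38 vs [144 145 146 147 148 149 150 151 152 209 210 211 212 213 224 225 226 227 228 229 230 231 232 233 234 235 236 237 238 239 240 241 242 243 244 245 246
 247] yaw -6.410179065489529 std mm 0.4006434678086863
red 31 [0.46 0.08 0.03] gap mm -0.6262795405477146
blue 30 [0.59 0.07 0.03] gap mm -0.8152258794764093
```

Call:
apply_moves(commands=[[30,0,0,0,0],[38,0,0,0,0],[45,0,0,0,0],[45,0,0,0,0]])

```text
clock: 24.98
position: [0.5147, 0.0811, 0.0399]
ee_rot: [-1.912, -1.74, -0.694]
force: [-0.6, 1.0, -1.0]
width: 0.445
gripper_force: 0.0
```

```bash
python3 lean.py; python3 look.py 4; python3 gap2.py 4
```

```text
t 24.98 j [ 0.794  0.836 -0.849  2.016 -0.209  0.537  0.221] pos [0.5147 0.0811 0.0399] F [-0.586   0.972  -0.9574]
lean 39.98 topdir -95.3 close axis [ 0.9956 -0.0936 -0.0012] z [ 0.0593  0.6398 -0.7663] w 0.4451921694979978 0.0
grasp pt [0.5136 0.0691 0.0543]
29 18 vs [143 144 224 231 232 233 234 235 236 237 240 241 242 243 244 245 246 247] yaw -4.179571085908812 std mm 0.4575452792433915
red 33 [0.46 0.08 0.03] gap mm 4.009905649341582
blue 31 [0.59 0.07 0.03] gap mm -1.4750709593618845
```

Call:
apply_moves(commands=[[45,-0.01,-0.1,0.12,0],[45,-0.02,-0.2,0.24,0],[45,-0.02,-0.25,0.3,0],[45,-0.02,-0.25,0.3,0],[45,-0.02,-0.25,0.3,0],[45,0,-0.3,0.1,0],[45,0,-0.4,0.1,0],[45,0,-0.4,0.1,0],[45,0,0,0,0]])

```text
clock: 26.2
position: [0.51, -0.0506, 0.1337]
ee_rot: [-1.917, -1.738, -0.695]
force: [-0.2, -0.1, -0.4]
width: 0.452
gripper_force: 0.0
```

```bash
python3 lean.py; python3 look.py 5; python3 gap2.py 5; python3 wr.py w5; python3 meas.py w5
```

```text
t 26.2 j [ 1.025  0.722 -0.872  1.852 -0.196  0.911  0.294] pos [ 0.51   -0.0506  0.1337] F [-0.21   -0.0731 -0.3564]
lean 39.89 topdir -95.6 close axis [ 0.9952 -0.0976 -0.0002] z [ 0.0624  0.6383 -0.7672] w 0.4523733272968688 0.0
grasp pt [ 0.5088 -0.0626  0.1482]
20 19 vs [145 210 211 212 225 231 232 233 234 235 236 237 241 242 243 244 245 246 247] yaw -6.3422922658024135 std mm 0.19645181739716855
red 32 [0.46 0.08 0.03] gap mm 5.737019261343045
blue 33 [0.59 0.07 0.03] gap mm 5.019690495320435
red 104 bbox 192 203 153 164 zmax 0.03479479998564439 top mid [0.4587 0.0799 0.0335] med [0.4585 0.0784 0.0333]
  axis by onz [0.459  0.0806 0.034 ]
blue 104 bbox 304 315 155 165 zmax 0.03537003839493441 top mid [0.5872 0.0654 0.0339] med [0.5868 0.064  0.0334]
  axis by onz [0.5874 0.0658 0.034 ]
orange 697 top rng [0.5006 0.0399 0.0653] [0.5237 0.058  0.0726] mid [0.5121 0.049  0.0689]
bar 2548 yaw -7.510326992940435 len 0.28369868177003443 wid 0.02936338025424837 mid [0.5351 0.0507] z 0.027791963005953713
red dist to mid line 0.019690782837079153
blue dist to mid line 0.02178414621132762
plate z 0.007822428876489429
pins dir -6.582455333234723 sep 0.12927017204962762
```

View pics/w5.png

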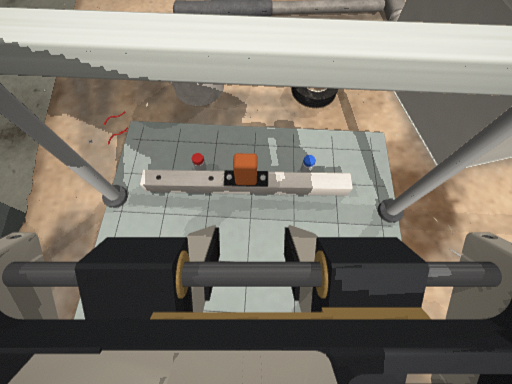

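Run:
```python
from h import *
np.set_printoptions(precision=4,suppress=True)
for k in "12345":
    p,d,K,o,R=load("top"+k);hsv=cv2.cvtColor(p,cv2.COLOR_RGB2HSV).astype(int);H,S,V=hsv[...,0],hsv[...,1],hsv[...,2]
    m=(H>6)&(H<20)&(S>150)&(V>80);m[:180]=0;m[210:]=0;m[:,:240]=0;m[:,290:]=0
    v,u=np.nonzero(m);print(k,len(u),u.min(),u.max(),v.min(),v.max(),onz(u.mean(),v.mean(),K,o,R,.07),"left/ right",onz(u.min()-.5,195,K,o,R,.07)[1],onz(u.max()+.5,195,K,o,R,.07)[1])
    print([(v,(g:=p[v,245:275].astype(int))[:,0]-g[:,2]) for v in (145,)])
```

```text
1 97 254 264 183 193 [0.5143 0.0611 0.07  ] left/ right 0.07039541747970272 0.048540362943963765
[(145, array([-2, -3, -1, -2,  0, -3, -2, -1, -1, -1,  0,  0, -2,  1, -1,  0,  0,
        8, 15, 18, 18, 18, 18, 16, 16, 10,  3,  1,  2,  4]))]
2 98 251 261 183 194 [0.5139 0.0662 0.07  ] left/ right 0.07635944602695816 0.05449879952887393
[(145, array([-1, -2, -1, -1, -2, -2, -1,  0,  0, -1,  1,  0,  0, -1,  3, 15, 20,
       19, 17, 17, 16, 15, 11,  7,  3,  0,  3,  3,  3,  4]))]
3 102 249 259 183 193 [0.5147 0.0704 0.07  ] left/ right 0.0803363130483342 0.05847193738294147
[(145, array([-1, -2, -2,  0, -1, -2, -2,  0,  0,  0,  0, -1, -2,  0,  3, 12, 16,
       16, 14, 10,  2, -1,  1,  5,  4,  2,  0,  0, -1,  4]))]
4 28 260 267 184 194 [0.5122 0.0486 0.07  ] left/ right 0.05847193738294147 0.042583450074771365
[(145, array([-2, -2, -1, -2, -1, -3, -2, -1, -2, -1,  0,  0, -1, -1,  1,  1,  3,
        6,  9,  9,  2,  0,  1,  3,  3,  1,  1,  0,  1,  3]))]
5 88 260 267 183 195 [0.5117 0.0508 0.07  ] left/ right 0.05847193738294147 0.042583450074771365
[(145, array([-2, -2, -1, -1, -2, -1, -2, -2, -2, -1,  0,  0,  0, -1, -1, -1, -2,
        1, 10, 18, 20, 21, 20, 20, 20, 21, 20, 18, 11,  4]))]
```

Call:
apply_moves(commands=[[0,0.02,0.1,-0.3,-0.006],[0,0.02,0.1,-0.3,-0.006],[0,0.02,0.1,-0.3,-0.006],[0,0.02,0.1,-0.3,-0.006],[0,0.02,0.1,-0.3,-0.006],[0,0.02,0.1,-0.2,0],[0,0,0,-0.1,0],[0,0,0,0,0]], newtons=20)

```text
clock: 27.35
position: [0.5165, -0.0119, 0.0254]
ee_rot: [-1.926, -1.727, -0.7]
force: [-0.4, 0.0, -0.1]
width: 0.004
gripper_force: 0.0
```

```bash
python3 lean.py
```

```text
t 27.35 j [ 0.922  0.878 -0.81   1.937 -0.152  0.661  0.305] pos [ 0.5165 -0.0119  0.0254] F [-0.3852  0.0247 -0.1361]
lean 39.98 topdir -96.1 close axis [ 0.9941 -0.1085 -0.0013] z [ 0.0687  0.6388 -0.7663] w 0.004245104581265989 0.0
grasp pt [ 0.5153 -0.0239  0.0398]
```

Call:
apply_moves(commands=[[0,0.02,0.15,-0.08,0],[0,0.02,0.2,-0.07,0],[0,0,0.2,0,0],[0,0,0.08,0,0]])

```text
clock: 27.85
position: [0.5186, 0.0273, 0.0168]
ee_rot: [-1.925, -1.728, -0.699]
force: [-0.6, 0.0, 0.0]
width: 0.002
gripper_force: 0.0
```

```bash
python3 f.py
```

```text
27.85 [-0.79   0.144  0.034] [-0.6  0.   0. ] [0.5186 0.0273 0.0168] [-1.9247 -1.7281 -0.6994]
```

Call:
apply_moves(commands=[[0,0,0.03,0,0],[0,0,0.03,0,0],[0,0,0.03,0,0],[0,0,0.03,0,0]])

```text
clock: 28.35
position: [0.5193, 0.0324, 0.0163]
ee_rot: [-1.928, -1.727, -0.7]
force: [0.1, -4.4, 0.4]
width: 0.006
gripper_force: 1.5
```

Call:
apply_moves(commands=[[0,0,0.02,0,0],[0,0,0.02,0,0]])

```text
clock: 28.6
position: [0.5192, 0.035, 0.0164]
ee_rot: [-1.928, -1.727, -0.7]
force: [1.0, -2.3, -0.2]
width: 0.0
gripper_force: 1.3
```

```bash
python3 f.py; python3 look.py 6; python3 gap2.py 6
```

```text
28.6 [-1.21   0.099 -0.094] [ 1.  -2.3 -0.2] [0.5192 0.035  0.0164] [-1.9278 -1.7268 -0.6999]
39 39 vs [143 144 145 146 147 148 149 150 151 152 209 210 211 212 213 224 225 226 227 228 229 230 231 232 233 234 235 236 237 238 239 240 241 242 243 244 245
 246 247] yaw -6.24506703713713 std mm 0.21266892180823727
red 31 [0.46 0.08 0.03] gap mm 3.085496667978222
blue 30 [0.59 0.07 0.03] gap mm 2.4160410382362594
```

Call:
apply_moves(commands=[[0,0,0.02,0,0],[0,0,0.02,0,0]])

```text
clock: 28.95
position: [0.519, 0.0378, 0.0164]
ee_rot: [-1.927, -1.727, -0.7]
force: [0.3, -1.9, 0.8]
width: 0.004
gripper_force: 1.3
```

Call:
apply_moves(commands=[[0,0,0.015,0,0]])

```text
clock: 29.08
position: [0.519, 0.0386, 0.0164]
ee_rot: [-1.927, -1.727, -0.7]
force: [0.7, -4.4, 0.9]
width: 0.001
gripper_force: 1.9
```

Call:
apply_moves(commands=[[0,0,0.012,0,0]])

```text
clock: 29.2
position: [0.519, 0.0391, 0.0163]
ee_rot: [-1.927, -1.727, -0.699]
force: [-0.4, -5.3, 1.0]
width: 0.005
gripper_force: 2.7
```

```bash
python3 f.py; python3 look.py 7; python3 gap2.py 7
```

```text
29.2 [-1.557  0.124 -0.096] [-0.4 -5.3  1. ] [0.519  0.0391 0.0163] [-1.9274 -1.7269 -0.6995]
39 39 vs [143 144 145 146 147 148 149 150 151 152 209 210 211 212 213 224 225 226 227 228 229 230 231 232 233 234 235 236 237 238 239 240 241 242 243 244 245
 246 247] yaw -6.49847481220578 std mm 0.2419756046310805
red 31 [0.46 0.08 0.03] gap mm -0.5411797070489178
blue 29 [0.59 0.07 0.03] gap mm -0.5198748903023553
```

Call:
apply_moves(commands=[[0,0,0.015,0,0],[0,0,0.015,0,0]])

```text
clock: 29.55
position: [0.5192, 0.0397, 0.0161]
ee_rot: [-1.929, -1.727, -0.699]
force: [-3.6, -12.6, 6.0]
width: 0.002
gripper_force: 7.0
```

```bash
python3 f.py
```

```text
29.55 [-2.104  0.61   0.259] [ -3.6 -12.6   6. ] [0.5192 0.0397 0.0161] [-1.9294 -1.7268 -0.699 ]
```

Call:
apply_moves(commands=[[0,0,-0.04,0,0],[0,0,-0.1,0,0],[0,0,-0.2,0,0],[0,0,-0.4,0,0],[0,0,-0.5,0.3,0],[0,0,-0.5,0.4,0],[0,0,0,0,0]])

```text
clock: 30.42
position: [0.5204, -0.0668, 0.0593]
ee_rot: [-1.933, -1.726, -0.702]
force: [-0.5, 0.4, -0.9]
width: 0.008
gripper_force: 0.0
```

```bash
python3 f.py; python3 look.py 8; python3 gap2.py 8
python3 - <<'E'
from h import *
p,d,K,o,R=load("scene8")
cv2.imwrite("pics/s8.png",p[:,:,::-1])
E
```

```text
30.425 [-0.825  0.171 -0.036] [-0.5  0.4 -0.9] [ 0.5204 -0.0668  0.0593] [-1.9328 -1.726  -0.7021]
39 38 vs [143 144 145 146 147 148 149 150 151 209 210 211 212 213 224 225 226 227 228 229 230 231 232 233 234 235 236 237 238 239 240 241 242 243 244 245 246
 247] yaw -6.548670721323846 std mm 0.14988010067101862
red 31 [0.46 0.08 0.03] gap mm -0.561828043659572
blue 36 [0.59 0.07 0.03] gap mm -0.4733004995269722
```

View pics/look8.png

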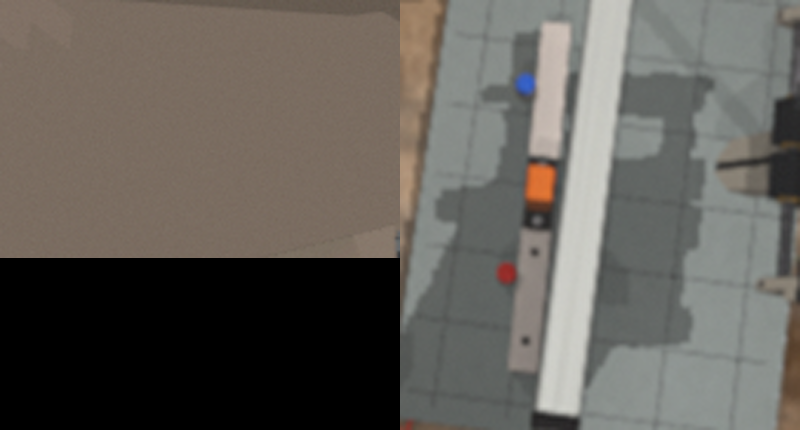

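The top view shows the bar lying flat. Its left edge touches the red pin (507,273) and the blue pin (526,85), both well inside its length, and the gripper is clear at the right. Handing in.

```bash
python3 -c "
from cell import arm
print(arm.sign_off())"
```

```text
the job is handed in; nothing more can be done
None
```

The straightedge is lying flat against both the red and blue pins with the gripper clear, and I handed the job in at about 30 s; during the gripped slide the bar rolled onto its left edge and dropped back about 5 mm when released, so I pushed the last few millimetres against its side with closed fingers instead of by the grip.

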